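# Load the watch-parts cleaner and close up the bench

## Robot

A 6-joint arm with a two-finger parallel gripper is mounted at the origin on the work surface. World frame = base frame: x ahead of the robot, y to its left, z up, the work surface at z = 0. Lengths are in mm, angles in rad, forces in N, time in s.
With the tool pointing down it reaches from about 275 to 1000 mm from the base axis. Payload 8.4 kg.
Tool frame: the origin (TCP) lies between the finger pads; the fingertips stand 17 mm ahead of it and the grasp point (between the pads) lies 2 mm behind it; z points along the fingers, y is the line along which they close (so a half turn about z gives the same grasp; the last joint's range is limited). The gripper opens to 85 mm and grips with 20 to 120 N. Pads are 22 mm wide; open, the fingers measure 114 mm over their backs; the gripper's body (76 mm by 85 mm) begins 54 mm behind the grasp point. The pads swing forward as they close: fully open they stand 13 mm farther back than shut.
Start: joints at [1.218, 0.353, 1.633, -0, 1.155, -0.002], TCP at [214.779, 586.939, 248.281] pointing down, gripper open.
Joint ranges: [-2.63, 2.63], [-0.92, 2.1], [0.06, 2.66], [-1.3, 4.44], [0, 2.69], [-3.02, 3.02]. Speed limits (rad/s): [2.22, 2.22, 2.79, 3.14, 3.14, 3.14].

## Interface

Orientations are given as [roll, pitch, yaw] about the fixed x, y, z axes, in that order (R = Rz(yaw) Ry(pitch) Rx(roll)).
In Python, from rig import sense, grab_frame, sign_off gives the robot as it stands. The module is installed in compiled form; this text tells all that it offers.
- The arm moves only by the tool send_rows, never from a script. Its argument "moves" is a list that holds one entry, the list of rows, each a list of 7 numbers: the shift along the world's x, y, z in m, then the turn, a rotation vector about the world's x, y, z in rad, then the opening, from -1 (shut) to 1 (fully open). In form: [[[dx, dy, dz, rx, ry, rz, jaw], ...]]. A call has 1 to 10 rows; each row shifts and turns the commanded pose from where the row before left it; what a row does not reach is not made up. A row lasts 1/10 s, in which the tool goes at most 50 mm and 8.59 degrees, less where a joint would pass 70% of its speed; a pose out of reach is approached as far as the arm can. A call with a gripper value outside its range is refused whole. The fingers move at their own pace and stop on an object; "grip_force" is the grip in N (left out, the last holds). Time passes only in rows, so rows that do not move let the fingers close. It gives the time, the measured TCP pose, the force, the opening and the grip force at its end, in the units of the state.
- sense(): the state, without advancing time (a new reading comes with each control period).
- grab_frame(name): name is "scene" or "side" or "wrist"; returns a dict with "img" (420x560x3 uint8, red, green, blue), "mtx" (3x3 intrinsics, pixels), "rvec" (rotation vector, rad) and "tvec" (3), from world to camera coordinates, as OpenCV has them; the wrist camera has in their place "T_tool_cam" (4x4, takes a point from camera to tool coordinates, whose origin is the TCP and whose axes are the flange's). Camera axes: x right, y down, z forward; pixel columns grow to the right and rows downward; lengths in mm; the calibration is good to about 2 mm. A picture is of the moment at which its call begins: read the wrist's pose just before it. There is no depth.
- sign_off(): hands the job in; it is judged then, once.
The state is a dict: "clock": time; "qpos": joint angles; "qvel": joint speeds; "joint_efforts": joint torques, N m; "eef_pos": TCP position; "tcp_rot": TCP orientation; "contact_force": force on the tool from outside, world axes, zero at the start; "wrist_torque": the same for the moment, N m; "opening": opening from 0.0 (shut) to 1.0 (fully open); "grasp_force": force on a finger pad.
Only numpy, scipy, OpenCV 4.12 (cv2) and the standard library are available. Lean on these libraries where they do the work, as an engineer would, in place of code of your own. Each camera call takes 0.05 s, during which the arm holds its last target. There are 200 camera calls.

## Task

Load the basket carrier of the watch-parts cleaner: slide every lidded basket that is on the bench over the upright shaft, widest at the bottom and narrowest on top, then slide the plain sleeve over the shaft on top of them, all lying flat and fully down. Close the brown flask with its tapered stopper, upright and fully home, and lay the brush in the tray's long slot and the case knife in its short slot, flat, along the slot and with bristles and blade pointing away from the robot. Leave the other things on the bench where they are.

Things in the scene. Friction and masses are not known exactly. Their poses are not given: they have to be found in the camera images.
- carrier: basket carrier of the watch-parts cleaner, fixed: round aluminium foot 90 mm across and 22 mm high at the middle, with one upright steel shaft 14 mm thick standing 54 mm above the foot, its top 8 mm tapered; origin at the centre of its underside
- shaft_foot (a point): point on the shaft's axis where it leaves the carrier's foot, 22 mm above the bench; z up
- shaft_top (a point): tip of the shaft, 76 mm above the bench
- basket_l: lidded parts basket, the widest: a flat steel disc 54 mm across and 11 mm thick with eight small dark perforations on top and a plain 18 mm hole right through its middle; lies flat on the bench; may be absent; origin at the centre of its underside, z along the hole
- basket_m: lidded parts basket, the middle size: a flat steel disc 44 mm across and 11 mm thick with eight small dark perforations on top and a plain 18 mm hole right through its middle; lies flat on the bench; may be absent; origin at the centre of its underside, z along the hole
- basket_s: lidded parts basket, the narrowest: a flat steel disc 34 mm across and 11 mm thick with eight small dark perforations on top and a plain 18 mm hole right through its middle; lies flat on the bench; may be absent; origin at the centre of its underside, z along the hole
- sleeve: short plain steel sleeve (tube) 24 mm outside, 18 mm bore, 16 mm tall, standing on end; origin at the centre of its underside, z along the bore
- flask: brown glass flask, fixed: 70 mm across at the foot, 100 mm tall, straight open neck 35 mm outside and 28 mm inside, 34 mm deep; origin at the centre of its underside
- flask_mouth (a point): centre of the flask's rim, 100 mm above the bench
- stopper: white tapered stopper 51 mm tall, standing on its narrow end: plug 20 mm wide at the bottom and 24 mm at the top, 24 mm long, then a flange 34 mm wide and 5 mm thick, then a grip knob 18 mm wide and 22 mm tall; origin at the centre of the plug's underside, z up through the knob
- tray: grey plastic tool tray, fixed, 200 x 110 mm, walls 4 mm thick and 14 mm high, floor 4 mm thick; x runs along its slots, away from the robot. A wall along x parts it: on the left (+y) the long slot, on the right (-y) the short slot and, beyond it, a small square pocket; origin at the centre of its underside
- slot_long (a point): centre of the long slot's floor, 4 mm above the bench; slot 192 mm along x by 49 mm, 10 mm deep; axes as the tray
- slot_short (a point): centre of the short slot's floor, 4 mm above the bench; slot 136 mm along x by 49 mm, 10 mm deep; axes as the tray
- brush: bench brush 170 mm long lying flat: wooden handle 110 mm long, 14 mm wide, 16 mm high (x -85 to +25 mm), then steel ferrule 18 mm wide, then grey bristles 22 mm wide and 10 mm high up to x = +85 mm; origin at the middle of its length on its underside, x towards the bristles, z up
- brush_tip (a point): bristle end of the brush, 85 mm ahead of its origin
- knife: case-opening knife 120 mm long lying flat: black handle 80 mm long, 14 mm wide, 16 mm high (x -60 to +20 mm), then steel blade 12 mm wide, 3 mm thick, up to x = +60 mm, its middle 8 mm above the underside; origin at the middle of its length on its underside, x towards the blade, z up
- knife_tip (a point): blade end of the knife, 60 mm ahead of its origin
- loupe: bystander: black eyeglass loupe 48 mm wide, 34 mm tall, standing; origin at the centre of its underside
- pin_jar: bystander: small clear jar with a metal cap, 28 mm wide, 26 mm tall, standing; origin at the centre of its underside
- watch: bystander: wristwatch lying flat, about 200 mm long with its strap, case 40 mm wide, 10 mm thick; origin under the case, x along the strap
- blower: bystander: dark rubber dust blower standing nozzle up, 62 mm wide, 95 mm tall; origin at the centre of its underside
- dial_box: bystander: clear square box 50 mm wide, 18 mm high; origin at the centre of its underside
Things that resemble listed ones, but are neither listed nor needed, are in the scene too. What is shaped like the brush but yellow is not meant.

How it is judged:
By the outcome, as a careful person would: the job done as asked, in the order asked, and still so for the second after the job is handed in, with the robot touching nothing.
Of basket_l, basket_m, basket_s only 2 to 3 are there at a start; the rules pass over those that are not, and their reading is None.
At some moment in a run one of basket_l, basket_m, basket_s, sleeve, brush, knife may be knocked a few centimetres aside while the robot is not near it.
It also fails if it takes over 210 s, if anything falls off the work surface, if the arm or the gripper's body presses on something with over 40 N, if the wrist force passes 120 N, or if a joint passes its speed limit or range.

## Working session

There is one attempt and no reset: what is moved stays moved. The work goes in short steps, Python scripts to look and compute and a tool call to move; the robot and the scene stay as the last step left them, time stands still between calls to the robot, and variables do not carry over. Pictures are saved under pics/ and viewed, at most 14 in all, crops included, and the job is handed in when it is done.

Besides the shell and the picture viewer there is one more tool, called after ">>>" as a command line: name --argument value ..., lists and objects as JSON in quotes. send_rows: Moves the arm, as the interface text tells. Its arguments: {"type":"object","properties":{"moves":{"type":"array"},"grip_force":{"type":"number"}},"required":["moves"]}

```bash
mkdir -p pics; ls; python3 - <<'E'
from rig import *
import cv2
s=sense();print(s)
for n in("scene","side","wrist"):
    f=grab_frame(n);cv2.imwrite(f"pics/{n}0.png",f["img"][:,:,::-1])
    print(n,{k:v for k,v in f.items() if k!="img"})
E
```

```text
pics
{'clock': 0.0, 'qpos': array([ 1.21759634e+00,  3.53656442e-01,  1.63414909e+00, -2.35390737e-06,
        1.15519646e+00, -2.39458035e-03]), 'qvel': array([-0.00058294, -0.00082061,  0.00135851,  0.00055444, -0.00113104,
        0.00027577]), 'joint_efforts': array([ 3.53494454e-05, -6.05241323e+01, -3.42077458e+01,  2.54903989e-04,
        9.02288826e-03,  3.44624894e-06]), 'eef_pos': array([214.6221216 , 586.50402878, 247.55008435]), 'tcp_rot': array([-3.14018331e+00, -1.22258670e-06,  2.79078820e+00]), 'contact_force': array([ 0.40379591,  0.4667697 , -0.2012905 ]), 'wrist_torque': array([ 0.07171394, -0.01065736, -0.02565757]), 'grasp_force': 0.0, 'opening': 1.0000896078671586}
scene {'mtx': array([[385.03218905,   0.        , 281.19848575],
       [  0.        , 385.03218905, 211.43024534],
       [  0.        ,   0.        ,   1.        ]]), 'rvec': array([ 1.44613148,  2.00599403, -0.90991006]), 'tvec': array([ 254.13808762, -259.79525778, 1612.45891841])}
side {'mtx': array([[466.04520791,   0.        , 279.95997106],
       [  0.        , 466.04520791, 206.23163051],
       [  0.        ,   0.        ,   1.        ]]), 'rvec': array([2.40361077, 0.04319972, 0.00755886]), 'tvec': array([-527.37233776,  -36.34233044, 1339.49081221])}
wrist {'mtx': array([[373.88606854,   0.        , 277.32718884],
       [  0.        , 373.88606854, 208.93491122],
       [  0.        ,   0.        ,   1.        ]]), 'T_tool_cam': array([[ 1.32239050e-03, -9.54975853e-01, -2.96680589e-01,
         7.75043263e+01],
       [ 9.99998811e-01,  1.49816882e-03, -3.65127062e-04,
         4.47130932e-01],
       [ 7.93165135e-04, -2.96679754e-01,  9.54976698e-01,
        -1.25620984e+02],
       [ 0.00000000e+00,  0.00000000e+00,  0.00000000e+00,
         1.00000000e+00]])}
```

View pics/scene0.png

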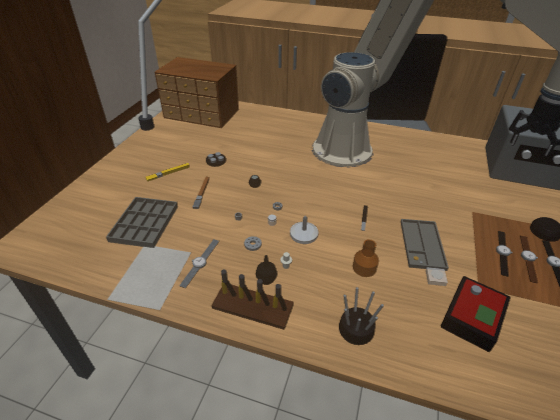

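View pics/side0.png

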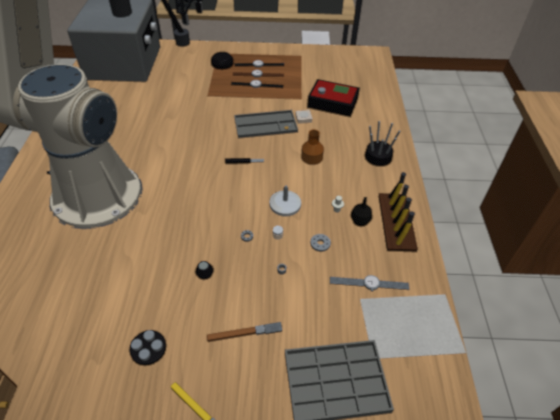

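The side view shows the carrier at (285,202), flask (312,150), tray (266,123), knife (243,161), brush (245,331), and ring-like parts at (247,236), (320,242) and (281,269). I'll zoom in on those.

```bash
cat > h.py <<'E'
import numpy as np, cv2
from rig import *
from scipy.spatial.transform import Rotation as Ro
def cam(n):
    s=sense(); f=grab_frame(n)
    if n=="wrist":
        T=np.eye(4);T[:3,:3]=Ro.from_euler("xyz",s["tcp_rot"]).as_matrix();T[:3,3]=s["eef_pos"]
        T=T@f["T_tool_cam"]; R=T[:3,:3];c=T[:3,3]
    else:
        R=cv2.Rodrigues(np.array(f["rvec"]))[0].T; c=-R@f["tvec"]
    return f["img"],f["mtx"],R,c
def ray(C,px,z):
    _,K,R,c=C
    d=R@np.linalg.solve(K,np.array([px[0],px[1],1.]))
    return c+d*(z-c[2])/d[2]
def proj(C,P):
    _,K,R,c=C
    q=K@(R.T@(np.array(P,float)-c)); return q[:2]/q[2]
def save(C,name,crop=None,k=1):
    im=C[0][:,:,::-1]
    if crop: im=im[crop[1]:crop[3],crop[0]:crop[2]]
    cv2.imwrite(f"pics/{name}.png",cv2.resize(im,None,fx=k,fy=k,interpolation=cv2.INTER_CUBIC))
E
python3 - <<'E'
from h import *
C=cam("side")
save(C,"crop1",(195,90,445,300),3)
w,h=560,420
for n,p,z in [("shaft foot",(285,203),22),("flask",(313,156),0),("tray",(266,123),10),("knife",(243,161),10),("brush",(245,331),10),("r1",(247,236),8),("r2",(320,242),11),("r3",(281,269),8),("white",(278,232),15),("stop",(338,204),25),("trayBL",(242,136),14),("trayBR",(298,133),14),("trayTL",(235,114),14),("trayTR",(293,111),14)]: print(n,ray(C,p,z).round(0))
E
```

```text
shaft foot [542. -32.  22.]
flask [626. 193.  -0.]
tray [471. 339.  10.]
knife [410. 148.  10.]
brush [ 461. -417.   10.]
r1 [ 444. -143.    8.]
r2 [ 637. -157.   11.]
r3 [ 537. -244.    8.]
white [ 526. -131.   15.]
stop [690. -32.  25.]
trayBL [397. 262.  14.]
trayBR [578. 287.  14.]
trayTL [364. 378.  14.]
trayTR [560. 405.  14.]
```

View pics/crop1.png

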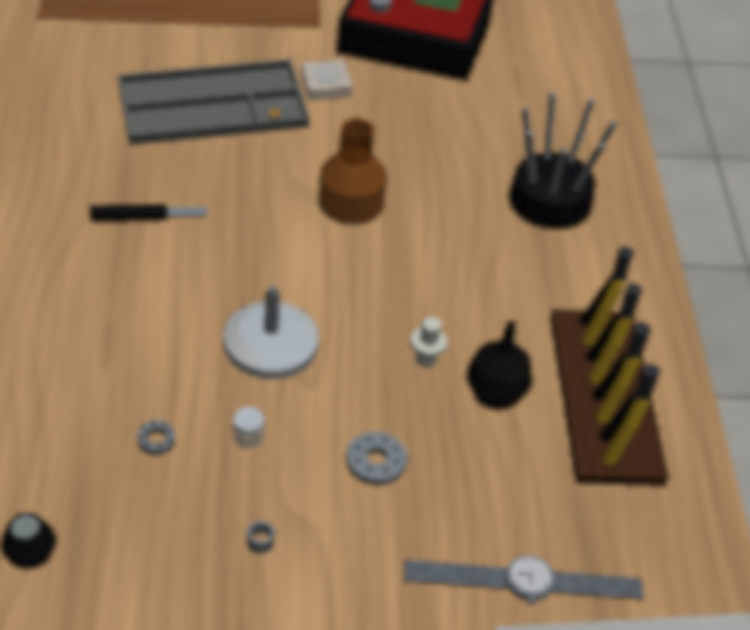

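The crop shows two baskets: the wide one at crop (377,457) and the narrow one at (156,437). It also shows the sleeve at (260,536), the stopper at (430,340), the jar at (249,425), the carrier, the flask and the tray. I see no middle basket. Next I'll move over the wide basket for a close look.

>>> send_rows --moves '[[[0.01925,-0.0383,-0.001,0,0,-0.061,1],[0.01925,-0.0383,-0.001,0,0,-0.061,1],[0.01925,-0.0383,-0.001,0,0,-0.061,1],[0.01925,-0.0383,-0.001,0,0,-0.061,1],[0.01925,-0.0383,-0.001,0,0,-0.061,1],[0.01925,-0.0383,-0.001,0,0,-0.061,1],[0.01925,-0.0383,-0.001,0,0,-0.061,1],[0.01925,-0.0383,-0.001,0,0,-0.061,1],[0.01925,-0.0383,-0.001,0,0,-0.061,1],[0.01925,-0.0383,-0.001,0,0,-0.061,1]]]'

```text
clock: 1.2
eef_pos: [407.8, 202.3, 238.4]
tcp_rot: [3.141, 0.0, 2.178]
contact_force: [0.3, -0.5, -0.4]
opening: 1.0
grasp_force: 0.0
```

>>> send_rows --moves '[[[0.01925,-0.0383,-0.001,0,0,-0.061,1],[0.01925,-0.0383,-0.001,0,0,-0.061,1],[0.01925,-0.0383,-0.001,0,0,-0.061,1],[0.01925,-0.0383,-0.001,0,0,-0.061,1],[0.01925,-0.0383,-0.001,0,0,-0.061,1],[0.01925,-0.0383,-0.001,0,0,-0.061,1],[0.01925,-0.0383,-0.001,0,0,-0.061,1],[0.01925,-0.0383,-0.001,0,0,-0.061,1],[0.01925,-0.0383,-0.001,0,0,-0.061,1],[0,0,0,0,0,0,1]]]'

```text
clock: 2.2
eef_pos: [582.4, -145.0, 229.0]
tcp_rot: [3.14, 0.002, 1.627]
contact_force: [0.0, -0.2, 0.0]
opening: 1.001
grasp_force: 0.0
```

```bash
python3 - <<'E'
from h import *
C=cam("wrist"); save(C,"w1"); s=sense(); print(s["eef_pos"],s["tcp_rot"],C[3])
for n,P in dict(L=(637,-157,11),S=(444,-143,11),sl=(537,-244,16),top=(542,-32,76)).items(): print(n,proj(C,P).round())
E
```

```text
[ 581.0557557  -142.89785372  228.75334261] [-3.14132411e+00  1.13635191e-04  1.62872854e+00] [576.6764099  -68.03136004 354.49136835]
L [335. 193.]
S [130. 167.]
sl [228. 273.]
top [229.  33.]
```

View pics/w1.png

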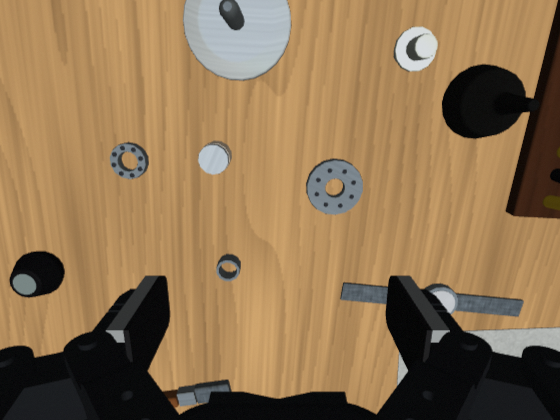

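The wrist view shows basket L at (335,187), S at (129,161), the sleeve at (228,268), the jar at (214,158), the stopper at (417,48) and the shaft tip at (230,12). I'll measure these with low-saturation masks.

```bash
cat >> h.py <<'E'
def blob(C,P,r,z,smax=80,vmin=0,vmax=255):
    """low-saturation blob nearest to expected world point; silhouette centre & diameter on plane z (mid-height)"""
    u=proj(C,P); hsv=cv2.cvtColor(C[0],cv2.COLOR_RGB2HSV)
    m=((hsv[...,1]<smax)&(hsv[...,2]>=vmin)&(hsv[...,2]<=vmax)).astype(np.uint8)
    cs,_=cv2.findContours(m,cv2.RETR_EXTERNAL,cv2.CHAIN_APPROX_NONE)
    best=None
    for c in cs:
        if cv2.contourArea(c)<60: continue
        w=np.array([ray(C,p,z)[:2] for p in c[:,0,:]]).astype(np.float32)
        M=cv2.moments(w.reshape(-1,1,2)); 
        if M["m00"]==0: continue
        q=np.array([M["m10"],M["m01"]])/M["m00"]; d=np.hypot(*(q-np.array(P[:2])))
        if d<r and (best is None or d<best[0]): best=(d,q.round(1),round(2*np.sqrt(abs(M["m00"])/np.pi),1),proj(C,(*q,z)).round())
    return best and best[1:]
E
python3 - <<'E'
from h import *
C=cam("wrist")
hsv=cv2.cvtColor(C[0],cv2.COLOR_RGB2HSV)
for p in [(320,187),(129,145),(250,50),(300,300),(426,45),(232,10),(300,120),(405,60)]: print(p,hsv[p[1],p[0]])
for n,P,r,z in [("L",(637,-157,0),40,5.5),("S",(444,-143,0),40,5.5),("sl",(537,-244,0),40,8)]: print(n,blob(C,P,r,z))
s=sense();print(s["eef_pos"],s["tcp_rot"])
print("tip",ray(C,(231,12),74),"knob",ray(C,(427,44),51), "flange",ray(C,(415,50),27))
E
```

```text
(320, 187) [103  35 138]
(129, 145) [17 60 76]
(250, 50) [102  22 196]
(300, 300) [ 17 125 174]
(426, 45) [ 90   5 218]
(232, 10) [103  36 127]
(300, 120) [ 17 124 185]
(405, 60) [103   8 221]
L (array([ 636.2, -152.3]), np.float64(53.9), array([336., 190.]))
S (array([ 440.8, -137.7]), np.float64(34.4), array([131., 163.]))
sl (array([ 536.5, -242.3]), np.float64(26.6), array([230., 270.]))
[ 580.29260701 -141.44348081  228.68936964] [-3.14052727e+00 -5.75234692e-04  1.63036579e+00]
tip [540.78470558 -16.36329397  74.        ] knob [684.56477132 -25.15474997  51.        ] flange [684.306962   -26.92141651  27.        ]
```

Sizes match L (54 mm) and S (34 mm), and M is absent. I'll go down onto L.

>>> send_rows --moves '[[[0.0056,-0.0012,-0.0169,0,0,-0.0061,0.6],[0.0056,-0.0012,-0.0169,0,0,-0.0061,0.6],[0.0056,-0.0012,-0.0169,0,0,-0.0061,0.6],[0.0056,-0.0012,-0.0169,0,0,-0.0061,0.6],[0.0056,-0.0012,-0.0169,0,0,-0.0061,0.6],[0.0056,-0.0012,-0.0169,0,0,-0.0061,0.6],[0.0056,-0.0012,-0.0169,0,0,-0.0061,0.6],[0.0056,-0.0012,-0.0169,0,0,-0.0061,0.6],[0.0056,-0.0012,-0.0169,0,0,-0.0061,0.6],[0.0056,-0.0012,-0.0169,0,0,-0.0061,0.6]]]'

```text
clock: 3.3
eef_pos: [637.0, -152.9, 58.8]
tcp_rot: [3.142, 0.0, 1.57]
contact_force: [-0.9, -0.0, 0.7]
opening: 0.802
grasp_force: 0.0
```

>>> send_rows --moves '[[[0,0,-0.009,0,0,0,0.6],[0,0,-0.009,0,0,0,0.6],[0,0,-0.009,0,0,0,0.6],[0,0,-0.009,0,0,0,0.6],[0,0,-0.002,0,0,0,0.6],[0,0,0,0,0,0,0.6],[0,0,0,0,0,0,0.6],[0,0,0,0,0,0,0.6]]]'

```text
clock: 4.1
eef_pos: [636.9, -152.9, 22.9]
tcp_rot: [3.141, 0.0, 1.571]
contact_force: [0.7, 0.1, 0.3]
opening: 0.804
grasp_force: 0.0
```

```bash
python3 - <<'E'
from h import *
C=cam("wrist"); save(C,"w2",(100,150,460,420),2); s=sense(); print(s["eef_pos"],s["tcp_rot"],s["opening"],s["contact_force"])
print(blob(C,(636,-152,0),40,5.5))
E
```

```text
[ 636.86512049 -152.85347103   22.82778297] [3.14074386e+00 2.16532118e-04 1.57082200e+00] 0.7953532846670534 [-0.05554165  0.93650634 -0.12704953]
(array([ 636.1, -153. ]), np.float64(55.9), array([278., 282.]))
```

View pics/w2.png

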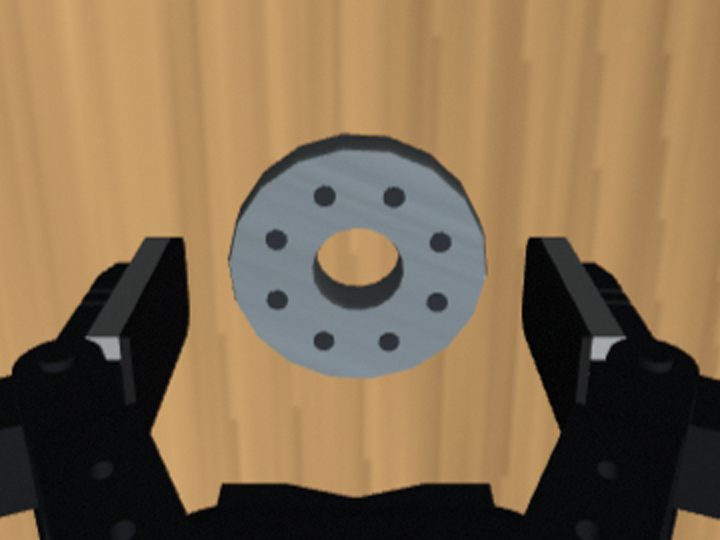

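The basket sits centred between the fingers (crop 358,258). Now I'll go down in small steps until the tips touch.

>>> send_rows --moves '[[[0,0,-0.003,0,0,0,0.5],[0,0,0,0,0,0,0.5],[0,0,0,0,0,0,0.5]]]'

```text
clock: 4.45
eef_pos: [636.4, -152.7, 19.2]
tcp_rot: [-3.141, -0.0, 1.571]
contact_force: [-0.4, 0.0, 0.2]
opening: 0.748
grasp_force: 0.0
```

>>> send_rows --moves '[[[0,0,-0.0015,0,0,0,0.5],[0,0,0,0,0,0,0.5]]]'

```text
clock: 4.65
eef_pos: [636.4, -152.7, 17.6]
tcp_rot: [-3.141, -0.0, 1.571]
contact_force: [0.1, -0.5, 0.0]
opening: 0.749
grasp_force: 0.0
```

>>> send_rows --moves '[[[0,0,-0.0015,0,0,0,0.5],[0,0,0,0,0,0,0.5]]]'

```text
clock: 4.85
eef_pos: [636.4, -152.7, 16.1]
tcp_rot: [-3.141, -0.0, 1.571]
contact_force: [-0.9, 0.2, -0.5]
opening: 0.747
grasp_force: 0.0
```

>>> send_rows --moves '[[[0,0,-0.0015,0,0,0,0.5],[0,0,0,0,0,0,0.5]]]'

```text
clock: 5.05
eef_pos: [636.4, -152.7, 14.5]
tcp_rot: [-3.141, -0.0, 1.571]
contact_force: [-0.4, 0.5, -0.6]
opening: 0.751
grasp_force: 0.0
```

>>> send_rows --moves '[[[0,0,0,0,0,0,0.2],[0,0,0,0,0,0,0.1],[0,0,0,0,0,0,0.1],[0,0,0,0,0,0,0.1],[0,0,0,0,0,0,0.1]]]' --grip_force 30

```text
clock: 5.55
eef_pos: [636.5, -152.8, 15.2]
tcp_rot: [3.142, 0.0, 1.571]
contact_force: [-2.1, 0.8, 4.7]
opening: 0.618
grasp_force: 31.0
```

```bash
python3 - <<'E'
from h import *
C=cam("wrist"); save(C,"w3",(100,150,460,420),2); s=sense(); print(s["eef_pos"],s["tcp_rot"],s["opening"],s["contact_force"])
E
```

```text
[ 636.47733763 -152.75482298   15.15581071] [-3.14152277e+00 -7.50666488e-06  1.57083548e+00] 0.6184447624344422 [-2.1673705  -0.00908386  5.97780687]
```

View pics/w3.png

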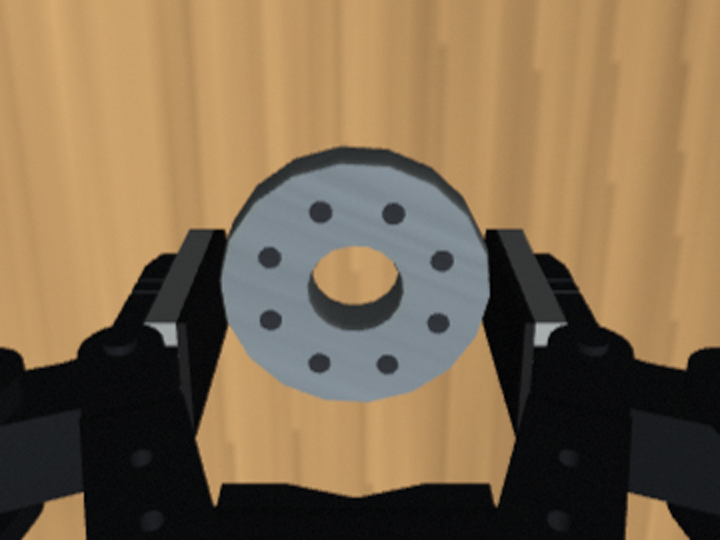

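L is gripped with the tips at bench level. I'll lift it and put the camera straight above the shaft.

>>> send_rows --moves '[[[0,0,0.01,0,0,0,0.1],[0,0,0.0255,0,0,0,0.1],[-0.012,0.0072,0.025,0,0,0,0.1],[-0.012,0.0072,0.025,0,0,0,0.1],[-0.012,0.0072,0.025,0,0,0,0.1],[-0.012,0.0072,0.025,0,0,0,0.1],[-0.012,0.0072,0,0,0,0,0.1],[-0.012,0.0072,0,0,0,0,0.1],[-0.012,0.0072,0,0,0,0,0.1],[-0.012,0.0072,0,0,0,0,0.1]]]' --grip_force 40

```text
clock: 6.6
eef_pos: [538.8, -94.5, 149.1]
tcp_rot: [-3.14, -0.0, 1.571]
contact_force: [-0.4, -0.4, -1.1]
opening: 0.611
grasp_force: 42.1
```

>>> send_rows --moves '[[[0,0,0,0,0,0,0.1],[0,0,0,0,0,0,0.1],[0,0,0,0,0,0,0.1],[0,0,0,0,0,0,0.1],[0,0,0,0,0,0,0.1]]]'

```text
clock: 7.1
eef_pos: [540.9, -95.4, 150.2]
tcp_rot: [3.141, 0.0, 1.571]
contact_force: [-0.2, -0.3, 0.1]
opening: 0.613
grasp_force: 42.1
```

```bash
python3 - <<'E'
from h import *
C=cam("wrist"); save(C,"w4"); s=sense(); print(s["eef_pos"],s["tcp_rot"],s["opening"],s["contact_force"],C[3])
print(proj(C,(541,-17,76)),"foot",blob(C,(541,-17,0),30,11,60,150))
hsv=cv2.cvtColor(C[0],cv2.COLOR_RGB2HSV)
print("hole center expected", proj(C,(*s["eef_pos"][:2],s["eef_pos"][2]-15+11)))
E
```

```text
[540.81369209 -95.33516347 150.1931285 ] [3.14155190e+00 3.34120358e-05 1.57063485e+00] 0.6091931492582378 [-0.27293181 -0.03636999 -0.53820797] [539.56196214 -18.47393606 275.80579759]
[280.46554433  89.24767403] foot (array([540.5, -15.3]), np.float64(88.7), array([279.,  87.]))
hole center expected [280.56853932 297.59569169]
```

View pics/w4.png

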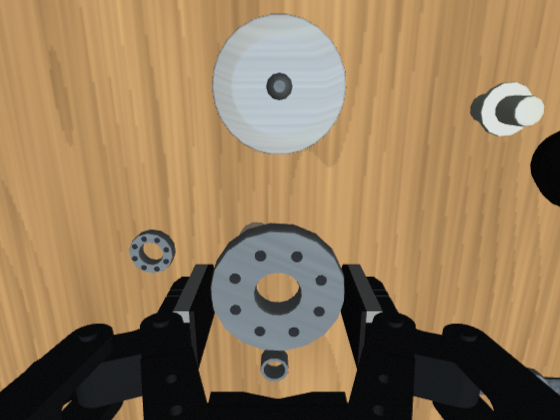

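The view shows the foot at (279,87) with the shaft tip at its centre, and the held disc near (278,292). I'll check the hand-camera bias using the held disc's perforations.

```bash
python3 - <<'E'
from h import *
C=cam("wrist"); s=sense(); z=s["eef_pos"][2]-15+11
g=cv2.cvtColor(C[0],cv2.COLOR_RGB2GRAY)
m=(g<75).astype(np.uint8)
n,l,st,ce=cv2.connectedComponentsWithStats(m[240:350,215:340])
pts=[c+[215,240] for c,t in zip(ce[1:],st[1:]) if 50<t[4]<260 ]
print(np.array(pts).round(1),[t[4] for t in st[1:]])
w=np.array([ray(C,p,z)[:2] for p in pts]);c,r=cv2.minEnclosingCircle(w.astype(np.float32).reshape(-1,1,2));print(c,r,w.mean(0),s["eef_pos"])
mt=(g<105).astype(np.uint8)[60:115,250:310];n,l,st,ce=cv2.connectedComponentsWithStats(mt)
i=1+st[1:,4].argmax();p=ce[i]+[250,60];print("shaft",p,st[i],ray(C,p,72))
E
```

```text
[[227.2 249.5]
 [326.7 248.2]
 [260.  255.5]
 [296.4 256.4]
 [234.6 278.1]
 [320.6 279.9]
 [235.1 309.4]
 [318.6 311.1]
 [259.3 330.9]
 [293.4 331.6]] [np.int32(135), np.int32(104), np.int32(90), np.int32(86), np.int32(81), np.int32(80), np.int32(579), np.int32(75), np.int32(77), np.int32(73), np.int32(70)]
(539.5221557617188, -88.45975494384766) 23.28821563720703 [539.42541606 -90.17271965] [540.72769256 -95.30788145 150.20579488]
shaft [278.87112172  86.14797136] [ 17  13  25  27 419] [540.1350803  -15.39359636  72.        ]
```

```bash
python3 - <<'E'
from h import *
C=cam("wrist"); s=sense()
P=[(260,255.5),(296.4,256.4),(234.6,278.1),(320.6,279.9),(235.1,309.4),(318.6,311.1),(259.3,330.9),(293.4,331.6)]
for dz in (-4,-6):
    w=np.array([ray(C,p,s["eef_pos"][2]+dz)[:2] for p in P]); q=w.mean(0); print(dz,q,np.hypot(*(w-q).T).round(1),q-s["eef_pos"][:2])
E
```

```text
-4 [539.37276743 -94.0449707 ] [18.  17.9 18.  18.  17.9 17.9 18.  18. ] [-1.28751438  1.23188406]
-6 [539.37185776 -95.21221917] [18.3 18.2 18.3 18.2 18.2 18.2 18.3 18.3] [-1.28842405  0.06463559]
```

>>> send_rows --moves '[[[0.0008,0.0394,0,0,0,0,0.1],[0,0.0394,0,0,0,0,0.1],[0,0,-0.02,0,0,0,0.1],[0,0,-0.02,0,0,0,0.1],[0,0,-0.015,0,0,0,0.1],[0,0,0,0,0,0,0.1],[0,0,-0.006,0,0,0,0.1],[0,0,-0.006,0,0,0,0.1],[0,0,0,0,0,0,0.1]]]'

```text
clock: 8.15
eef_pos: [541.3, -16.5, 83.1]
tcp_rot: [-3.141, -0.0, 1.571]
contact_force: [0.5, -0.1, -0.6]
opening: 0.61
grasp_force: 42.2
```

>>> send_rows --moves '[[[0,0,-0.006,0,0,0,0.1],[0,0,-0.006,0,0,0,0.1],[0,0,0,0,0,0,0.1]]]'

```text
clock: 8.45
eef_pos: [540.8, -16.4, 70.5]
tcp_rot: [-3.14, -0.0, 1.571]
contact_force: [-0.1, 0.3, -1.3]
opening: 0.618
grasp_force: 42.2
```

It's on the shaft with no force, so I'll continue down.

>>> send_rows --moves '[[[0,0,-0.008,0,0,0,0.1],[0,0,-0.008,0,0,0,0.1],[0,0,-0.008,0,0,0,0.1],[0,0,-0.005,0,0,0,0.1],[0,0,0,0,0,0,0.1],[0,0,0,0,0,0,0.1]]]'

```text
clock: 9.05
eef_pos: [541.3, -16.4, 42.1]
tcp_rot: [-3.141, -0.0, 1.571]
contact_force: [-0.1, 0.1, 0.2]
opening: 0.609
grasp_force: 42.2
```

>>> send_rows --moves '[[[0,0,-0.002,0,0,0,0.1],[0,0,0,0,0,0,0.1]]]'

```text
clock: 9.25
eef_pos: [541.4, -16.4, 40.4]
tcp_rot: [3.141, 0.0, 1.571]
contact_force: [0.3, 0.7, -1.4]
opening: 0.609
grasp_force: 42.2
```

>>> send_rows --moves '[[[0,0,-0.001,0,0,0,0.1],[0,0,0,0,0,0,0.1]]]'

```text
clock: 9.45
eef_pos: [541.4, -16.4, 39.3]
tcp_rot: [3.141, -0.0, 1.571]
contact_force: [-0.1, -0.2, -1.2]
opening: 0.615
grasp_force: 42.2
```

>>> send_rows --moves '[[[0,0,-0.0015,0,0,0,0.1],[0,0,0,0,0,0,0.1]]]'

```text
clock: 9.65
eef_pos: [541.3, -16.3, 37.7]
tcp_rot: [-3.141, -0.0, 1.571]
contact_force: [0.4, 0.2, -1.2]
opening: 0.61
grasp_force: 42.2
```

>>> send_rows --moves '[[[0,0,0,0,0,0,0.6],[0,0,0,0,0,0,0.6],[0,0,0,0,0,0,0.6],[0,0,0.02,0,0,0,0.6],[0,0,0.02,0,0,0,0.6],[0,0,0.04,0,0,0,0.6],[-0.02,-0.05,0.032,0,0,0,0.6],[-0.04,-0.04,0,0,0,0,0.2],[-0.04,-0.04,0,0,0,0,0.2],[0,-0.04,0,0,0,0,0.2]]]'

```text
clock: 10.65
eef_pos: [449.8, -166.8, 143.1]
tcp_rot: [-3.138, -0.001, 1.571]
contact_force: [0.9, 0.9, 0.1]
opening: 0.6
grasp_force: 0.0
```

>>> send_rows --moves '[[[0,0,0,0,0,0,0.2],[0,0,0,0,0,0,0.2],[0,0,0,0,0,0,0.2],[0,0,0,0,0,0,0.2]]]'

```text
clock: 11.05
eef_pos: [454.8, -166.0, 143.2]
tcp_rot: [-3.141, -0.0, 1.572]
contact_force: [0.4, -0.0, 0.2]
opening: 0.598
grasp_force: 0.0
```

```bash
python3 - <<'E'
from h import *
C=cam("wrist"); save(C,"w5"); s=sense(); print(s["eef_pos"],s["tcp_rot"],s["opening"],s["contact_force"],C[3])
for n,P,r,z in [("S",(441,-138,0),60,5.5),("sl",(537,-242,0),50,8)]: print(n,blob(C,P,r,z))
print("L",blob(C,(541,-16),40,27,60,0,150))
E
```

```text
[ 454.83840877 -165.99452228  143.17687342] [-3.14121037e+00 -2.58687793e-04  1.57230329e+00] 0.5974255614934304 [ 0.52575408 -0.43045538  0.04985237] [453.47319938 -89.1332741  268.84036548]
S (array([ 441.3, -137.6]), np.float64(33.5), array([260., 164.]))
sl NoneTraceback (most recent call last):
  File "<stdin>", line 4, in <module>
  File "h.py", line 25, in blob
    u=proj(C,P); hsv=cv2.cvtColor(C[0],cv2.COLOR_RGB2HSV)
  File "h.py", line 18, in proj
    q=K@(R.T@(np.array(P,float)-c)); return q[:2]/q[2]
              ~~~~~~~~~~~~~~~~~^~
ValueError: operands could not be broadcast together with shapes (2,) (3,)
```

View pics/w5.png

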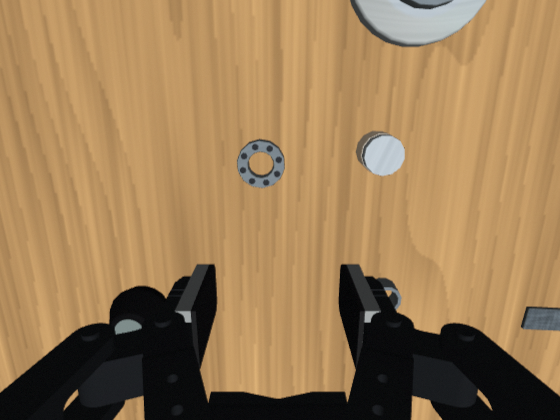

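L is down over the shaft and out of view at the top. S is at (260,164), measuring (441.3,−137.6), with the jar clear of it. I'll grasp S.

>>> send_rows --moves '[[[-0.004,0.009,-0.01,0,0,0,0.2],[-0.004,0.009,-0.02,0,0,0,0.2],[-0.0045,0.0095,-0.02,0,0,0,0.2],[0,0,-0.02,0,0,0,0.2],[0,0,-0.02,0,0,0,0.2],[0,0,-0.02,0,0,0,0.2],[0,0,-0.0105,0,0,0,0.2],[0,0,-0.004,0,0,0,0.2],[0,0,0,0,0,0,0.2],[0,0,0,0,0,0,0.2]]]'

```text
clock: 12.1
eef_pos: [442.5, -139.4, 19.3]
tcp_rot: [3.141, 0.0, 1.571]
contact_force: [0.5, -0.4, -0.3]
opening: 0.596
grasp_force: 0.0
```

>>> send_rows --moves '[[[0,0,0,0,0,0,0],[0,0,0,0,0,0,-0.4],[0,0,0,0,0,0,-0.4],[0,0,0,0,0,0,-0.4],[0,0,0,0,0,0,-0.4],[0,0,0,0,0,0,-0.4]]]' --grip_force 30

```text
clock: 12.7
eef_pos: [442.7, -139.7, 19.8]
tcp_rot: [3.14, 0.0, 1.571]
contact_force: [-1.7, 0.6, 8.5]
opening: 0.384
grasp_force: 29.0
```

>>> send_rows --moves '[[[0,0,0.01,0,0,0,-0.4],[0,0,0.0255,0,0,0,-0.4],[0.01,0.004,0.025,0,0,0,-0.4],[0.016,0.0075,0.025,0,0,0,-0.4],[0.0185,0.0085,0.025,0,0,0,-0.4],[0.0185,0.0085,0.0205,0,0,0,-0.4],[0.0185,0.0085,0,0,0,0,-0.4],[0.0168,0.0077,0,0,0,0,-0.4],[0,0,0,0,0,0,-0.4],[0,0,0,0,0,0,-0.4]]]' --grip_force 40

```text
clock: 13.7
eef_pos: [539.9, -94.7, 150.0]
tcp_rot: [-3.141, 0.0, 1.571]
contact_force: [-0.2, 0.7, -1.1]
opening: 0.373
grasp_force: 39.9
```

>>> send_rows --moves '[[[0,0,0,0,0,0,-0.4],[0,0,0,0,0,0,-0.4],[0,0,0,0,0,0,-0.4]]]'

```text
clock: 14.0
eef_pos: [539.9, -95.0, 149.8]
tcp_rot: [-3.141, -0.0, 1.57]
contact_force: [-0.0, 0.4, -1.4]
opening: 0.37
grasp_force: 39.9
```

```bash
python3 - <<'E'
from h import *
C=cam("wrist"); save(C,"w6"); s=sense(); e=s["eef_pos"]; print(e,s["opening"],s["contact_force"])
g=cv2.cvtColor(C[0],cv2.COLOR_RGB2GRAY); c0=proj(C,e+[0,0,-8.5]).astype(int); print(c0)
x0,y0=c0-50; n,l,st,ce=cv2.connectedComponentsWithStats((g<75).astype(np.uint8)[y0:y0+100,x0:x0+100])
for c,t in zip(ce[1:],st[1:]):
    if t[4]>20: print((c+[x0,y0]).round(1),t[4],(ray(C,c+[x0,y0],e[2]-8.5)-e)[:2].round(1))
print("L",blob(C,(541,-16,27),40,27,60,0,150))
E
```

```text
[540.00818097 -95.03018437 149.82944214] 0.36924060822920524 [ 0.38485126  0.19064903 -1.57968504]
[280 291]
[284.8 286.9] 2262 [1.5 2.2]
[268.2 257.4] 81 [-5.  15.2]
[293.4 259.9] 78 [ 4.9 14.1]
[248.5 271.8] 77 [-12.9   8.9]
[308.4 277.9] 75 [10.9  6.3]
[278.1 294.4] 517 [-1.2 -1.2]
[246.4 293.9] 75 [-13.9  -1. ]
[305.2 299.5] 71 [ 9.9 -3.5]
[262.1 310.5] 70 [-7.7 -8.6]
[286.1 312.9] 69 [ 2.2 -9.7]
L (array([539.4, -16. ]), np.float64(52.8), array([279.,  89.]))
```

View pics/w6.png

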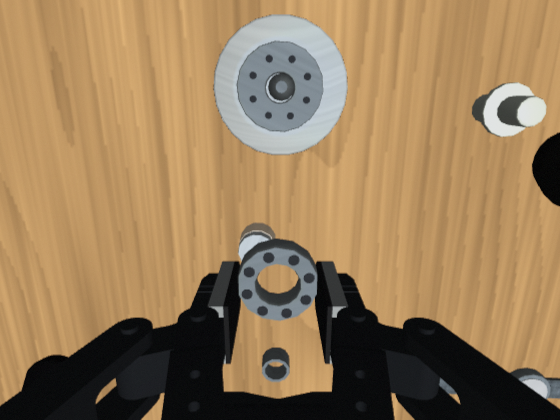

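L lies flat and centred on the shaft at (280,87). S is held 1.5 mm farther along +y in the hand than L was, so I'll compensate.

>>> send_rows --moves '[[[0.0012,0.0385,0,0,0,0,-0.4],[0,0.0386,0,0,0,0,-0.4],[0,0,-0.02,0,0,0,-0.4],[0,0,-0.02,0,0,0,-0.4],[0,0,-0.01,0,0,0,-0.4],[0,0,0,0,0,0,-0.4],[0,0,-0.006,0,0,0,-0.4],[0,0,-0.006,0,0,0,-0.4],[0,0,0,0,0,0,-0.4]]]'

```text
clock: 14.95
eef_pos: [541.4, -17.9, 87.5]
tcp_rot: [-3.141, -0.0, 1.57]
contact_force: [-0.4, -0.0, -0.7]
opening: 0.373
grasp_force: 39.9
```

>>> send_rows --moves '[[[0,0,-0.006,0,0,0,-0.4],[0,0,-0.006,0,0,0,-0.4],[0,0,0,0,0,0,-0.4]]]'

```text
clock: 15.25
eef_pos: [541.1, -17.7, 75.0]
tcp_rot: [-3.14, -0.0, 1.571]
contact_force: [0.4, -0.3, -1.3]
opening: 0.37
grasp_force: 39.9
```

>>> send_rows --moves '[[[0,0,-0.007,0,0,0,-0.4],[0,0,-0.007,0,0,0,-0.4],[0,0,-0.005,0,0,0,-0.4],[0,0,0,0,0,0,-0.4],[0,0,0,0,0,0,-0.4]]]'

```text
clock: 15.75
eef_pos: [541.5, -17.6, 56.6]
tcp_rot: [-3.141, -0.0, 1.571]
contact_force: [-0.7, -0.1, -0.3]
opening: 0.37
grasp_force: 39.9
```

Now the last 3 mm, then release, rise and go look at the sleeve.

>>> send_rows --moves '[[[0,0,-0.0015,0,0,0,-0.4],[0,0,-0.0015,0,0,0,-0.4],[0,0,0,0,0,0,-0.4]]]'

```text
clock: 16.05
eef_pos: [541.6, -17.7, 53.8]
tcp_rot: [-3.142, 0.0, 1.571]
contact_force: [0.6, -0.4, -1.6]
opening: 0.373
grasp_force: 39.9
```

>>> send_rows --moves '[[[0,0,0,0,0,0,0.1],[0,0,0,0,0,0,0.1],[0,0,0,0,0,0,0.1],[0,0,0.02,0,0,0,0.1],[0,0,0.02,0,0,0,0.1],[0,0,0.04,0,0,0,0.1],[0,-0.045,0.017,0,0,0,-0.1],[0,-0.04,0,0,0,0,-0.1],[0,0,0,0,0,0,-0.1],[0,0,0,0,0,0,-0.1]]]'

```text
clock: 17.05
eef_pos: [541.5, -103.4, 150.9]
tcp_rot: [3.141, -0.0, 1.569]
contact_force: [-0.2, -0.4, 0.6]
opening: 0.451
grasp_force: 0.0
```

```bash
python3 - <<'E'
from h import *
C=cam("wrist"); save(C,"w7"); s=sense(); print(s["eef_pos"],s["opening"])
print("S",blob(C,(541,-16,38),30,38,60,0,150),blob(C,(541,-16,38),30,27,60,0,150))
print("sl",blob(C,(537,-242,8),60,8))
E
```

```text
[ 541.36046396 -102.60644882  150.67784177] 0.4489979348924039
S (array([539.7, -15.6]), np.float64(51.4), array([277.,  73.])) (array([539.7, -15.1]), np.float64(53.8), array([277.,  73.]))
sl (array([ 536.7, -242.3]), np.float64(29.0), array([274., 356.]))
```

>>> send_rows --moves '[[[-0.001,-0.045,0,0,0,0,-0.1],[-0.001,-0.045,0,0,0,0,-0.1],[-0.001,-0.045,0,0,0,0,-0.1],[-0.001,-0.045,0,0,0,0,-0.1],[0,0,0,0,0,0,-0.1],[0,0,0,0,0,0,-0.1],[0,0,0,0,0,0,-0.1],[0,0,0,0,0,0,-0.1]]]'

```text
clock: 17.9
eef_pos: [537.7, -281.0, 150.6]
tcp_rot: [-3.141, -0.001, 1.573]
contact_force: [-0.3, -0.1, -0.4]
opening: 0.452
grasp_force: 0.0
```

```bash
python3 - <<'E'
from h import *
C=cam("wrist"); save(C,"w8"); s=sense(); print(s["eef_pos"],s["opening"])
print("sl",blob(C,(537,-242,8),80,8,90))
E
python3 -c "
import cv2,numpy as np
a=cv2.imread('pics/w7.png');b=cv2.imread('pics/w8.png')
cv2.imwrite('pics/w78.png',cv2.resize(np.hstack([a[:,120:440],b[:,80:480]]),None,fx=1.1,fy=1.1))"
```

```text
[ 537.82181029 -281.11801818  150.74172688] 0.45412804926745376
sl (array([ 536.5, -241.9]), np.float64(24.2), array([278., 148.]))
```

View pics/w78.png

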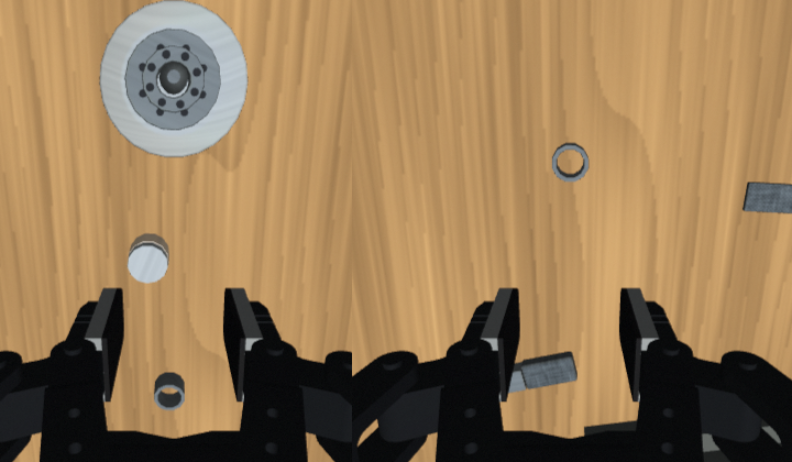

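S is nested on L around the shaft at left (173,77). The sleeve is at right (570,161), true position about (537.7,−243).

>>> send_rows --moves '[[[0,0.019,-0.02,0,0,0,-0.1],[0,0.019,-0.02,0,0,0,-0.1],[0,0,-0.02,0,0,0,-0.1],[0,0,-0.02,0,0,0,-0.1],[0,0,-0.02,0,0,0,-0.1],[0,0,-0.02,0,0,0,-0.1],[0,0,-0.0065,0,0,0,-0.1],[0,0,0,0,0,0,-0.1],[0,0,0,0,0,0,-0.1],[0,0,0,0,0,0,-0.3]]]'

```text
clock: 18.95
eef_pos: [538.4, -244.9, 25.4]
tcp_rot: [3.14, 0.001, 1.571]
contact_force: [0.4, -0.4, 1.0]
opening: 0.35
grasp_force: 0.0
```

>>> send_rows --moves '[[[0,0,0,0,0,0,-0.5],[0,0,0,0,0,0,-0.7],[0,0,0,0,0,0,-0.7],[0,0,0,0,0,0,-0.7],[0,0,0,0,0,0,-0.7],[0,0,0,0,0,0,-0.7]]]' --grip_force 30

```text
clock: 19.55
eef_pos: [538.4, -244.9, 25.6]
tcp_rot: [3.14, 0.001, 1.571]
contact_force: [0.6, 0.6, 4.8]
opening: 0.261
grasp_force: 29.1
```

>>> send_rows --moves '[[[0,0,0.01,0,0,0,-0.7],[0,0,0.026,0,0,0,-0.7],[0,0.005,0.03,0,0,0,-0.7],[0,0.02,0.03,0,0,0,-0.7],[0,0.03,0.03,0,0,0,-0.7],[0,0.04,0,0,0,0,-0.7],[0,0.04,0,0,0,0,-0.7],[0.0025,0.013,0,0,0,0,-0.7],[0,0,0,0,0,0,-0.7],[0,0,0,0,0,0,-0.7]]]' --grip_force 40

```text
clock: 20.55
eef_pos: [540.4, -97.2, 150.8]
tcp_rot: [3.141, 0.001, 1.572]
contact_force: [0.4, 0.3, -0.8]
opening: 0.248
grasp_force: 39.2
```

>>> send_rows --moves '[[[0,0,0,0,0,0,-0.7],[0,0,0,0,0,0,-0.7],[0,0,0,0,0,0,-0.7]]]'

```text
clock: 20.85
eef_pos: [540.1, -97.6, 150.2]
tcp_rot: [-3.141, 0.0, 1.57]
contact_force: [-0.0, 0.5, -0.3]
opening: 0.251
grasp_force: 39.2
```

```bash
python3 - <<'E'
from h import *
C=cam("wrist"); save(C,"w9",(170,30,450,400),1.5); s=sense(); e=s["eef_pos"]; print(e,s["opening"],s["contact_force"])
# bore top rim: wood or inner seen; gather grey ring component
hsv=cv2.cvtColor(C[0],cv2.COLOR_RGB2HSV); g=hsv[...,2]; print(proj(C,e+[-1.3,1.2,-8]))
print("shaft",blob(C,(541,-16,38),30,27,60,0,150), "stopper",ray(C,(512,113),27))
c=proj(C,e+[-1.3,1.2,-8]).astype(int)
for r in range(c[1]-40,c[1]+40,4): print(r,[int(v) for v in hsv[r,c[0]-44:c[0]+44:4,2]],int(hsv[r,c[0],1]))
E
```

```text
[540.05509556 -97.39481777 150.1784029 ] 0.25195221390799477 [ 0.60901838  0.37150217 -0.6723376 ]
[277.39937079 289.47329246]
shaft (array([539.7, -15.2]), np.float64(53.7), array([279.,  83.])) stopper [689.93032672 -33.39159485  27.        ]
249 [169, 172, 213, 215, 216, 210, 158, 48, 45, 49, 49, 48, 48, 49, 50, 51, 79, 200, 194, 194, 190, 196] 21
253 [169, 174, 211, 216, 216, 206, 45, 47, 48, 48, 49, 51, 47, 47, 49, 50, 51, 199, 194, 195, 191, 196] 25
257 [169, 171, 195, 217, 211, 60, 47, 48, 51, 132, 138, 141, 139, 137, 56, 52, 53, 57, 195, 195, 191, 196] 33
261 [169, 50, 53, 51, 7, 44, 48, 123, 146, 145, 138, 137, 142, 144, 144, 136, 55, 53, 7, 52, 51, 52] 6
265 [158, 56, 56, 53, 7, 44, 143, 143, 146, 190, 190, 188, 198, 191, 162, 143, 142, 53, 9, 50, 57, 54] 121
269 [76, 55, 55, 50, 11, 109, 144, 172, 182, 189, 191, 189, 198, 192, 180, 192, 141, 137, 9, 24, 55, 55] 121
273 [56, 56, 55, 27, 8, 144, 125, 186, 182, 188, 189, 190, 199, 190, 180, 193, 78, 147, 8, 14, 56, 55] 121
277 [54, 55, 55, 9, 10, 139, 55, 57, 182, 188, 189, 189, 198, 191, 180, 60, 44, 143, 9, 6, 56, 55] 121
2
[... 542 characters left out ...]
87, 75, 131, 143, 145, 190, 198, 6, 7, 9, 55] 23
305 [131, 132, 28, 10, 11, 187, 203, 182, 173, 143, 146, 148, 146, 146, 178, 182, 188, 200, 8, 5, 28, 136] 36
309 [89, 168, 36, 12, 10, 185, 203, 181, 182, 173, 190, 192, 200, 195, 188, 183, 185, 201, 6, 6, 39, 173] 122
313 [10, 168, 36, 10, 12, 188, 203, 181, 183, 173, 190, 191, 200, 194, 191, 184, 184, 200, 8, 7, 40, 173] 124
317 [10, 13, 37, 9, 9, 188, 203, 182, 183, 174, 189, 192, 199, 196, 190, 187, 185, 183, 6, 7, 36, 9] 122
321 [12, 13, 35, 16, 9, 187, 202, 182, 181, 174, 192, 191, 200, 196, 192, 187, 186, 183, 8, 8, 37, 11] 123
325 [11, 14, 36, 15, 18, 187, 203, 184, 182, 172, 191, 193, 200, 196, 191, 190, 188, 184, 39, 11, 38, 11] 123
```

View pics/w9.png

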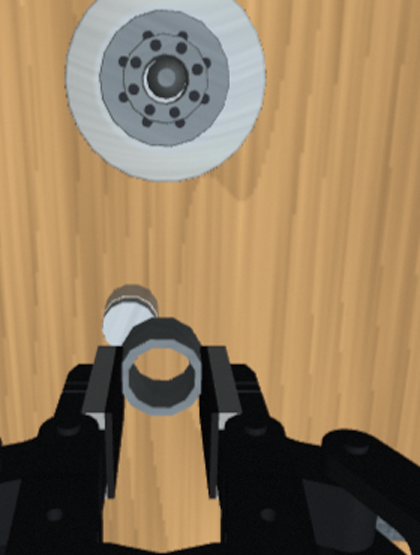

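The sleeve is held and offset about 1.8 mm in +y, so I'll compensate. The baskets on the shaft look fine at crop (165,77).

>>> send_rows --moves '[[[0.0012,0.04,0,0,0,0,-0.7],[0,0.0393,0,0,0,0,-0.7],[0,0,-0.015,0,0,0,-0.7],[0,0,-0.015,0,0,0,-0.7],[0,0,-0.01,0,0,0,-0.7],[0,0,0,0,0,0,-0.7],[0,0,-0.006,0,0,0,-0.7],[0,0,-0.006,0,0,0,-0.7],[0,0,0,0,0,0,-0.7]]]'

```text
clock: 21.8
eef_pos: [541.1, -17.6, 97.8]
tcp_rot: [-3.141, -0.0, 1.57]
contact_force: [-0.4, 0.2, 0.0]
opening: 0.248
grasp_force: 39.2
```

>>> send_rows --moves '[[[0,0,-0.006,0,0,0,-0.7],[0,0,-0.006,0,0,0,-0.7],[0,0,0,0,0,0,-0.7]]]'

```text
clock: 22.1
eef_pos: [540.8, -17.4, 85.5]
tcp_rot: [-3.14, -0.0, 1.571]
contact_force: [0.2, 0.2, -0.2]
opening: 0.253
grasp_force: 39.2
```

>>> send_rows --moves '[[[0,0,-0.006,0,0,0,-0.7],[0,0,-0.006,0,0,0,-0.7],[0,0,-0.002,0,0,0,-0.7],[0,0,0,0,0,0,-0.7]]]'

```text
clock: 22.5
eef_pos: [541.1, -17.4, 71.8]
tcp_rot: [-3.141, -0.0, 1.571]
contact_force: [-0.4, 0.4, -0.2]
opening: 0.249
grasp_force: 39.2
```

>>> send_rows --moves '[[[0,0,-0.001,0,0,0,-0.7],[0,0,0,0,0,0,-0.7]]]'

```text
clock: 22.7
eef_pos: [541.4, -17.4, 71.4]
tcp_rot: [3.141, -0.0, 1.571]
contact_force: [0.2, 1.1, -0.7]
opening: 0.252
grasp_force: 39.2
```

>>> send_rows --moves '[[[0,0,0,0,0,0,-0.2],[0,0,0,0,0,0,-0.2],[0,0,0,0,0,0,-0.2],[0,0,0.02,0,0,0,-0.2],[0,0,0.03,0,0,0,-0.2],[0,0,0.03,0,0,0,-0.2],[0.035,-0.025,0,0,0,0,-0.2],[0.035,-0.02,0,0,0,0,-0.2],[0.035,-0.02,0,0,0,0,-0.2],[0.035,-0.02,0,0,0,0,-0.2]]]'

```text
clock: 23.7
eef_pos: [682.6, -103.3, 151.6]
tcp_rot: [3.141, 0.0, 1.571]
contact_force: [0.5, 0.2, 0.7]
opening: 0.4
grasp_force: 0.0
```

>>> send_rows --moves '[[[0,0,0,0,0,0,-0.2],[0,0,0,0,0,0,-0.2],[0,0,0,0,0,0,-0.2],[0,0,0,0,0,0,-0.2],[0,0,0,0,0,0,-0.2]]]'

```text
clock: 24.2
eef_pos: [680.7, -101.8, 151.6]
tcp_rot: [-3.141, -0.0, 1.571]
contact_force: [-0.4, 0.3, 0.2]
opening: 0.402
grasp_force: 0.0
```

```bash
python3 - <<'E'
from h import *
C=cam("wrist"); save(C,"w10"); s=sense(); e=s["eef_pos"]; print(e,s["opening"],C[3])
print("stop",blob(C,(685,-26,27),40,27,40,190))
hsv=cv2.cvtColor(C[0],cv2.COLOR_RGB2HSV)
m=(hsv[...,2]<60).astype(np.uint8);n,l,st,ce=cv2.connectedComponentsWithStats(m)
for c,t in zip(ce,st):
    if t[4]>400: print(c.round(),t,ray(C,c,30).round())
E
```

```text
[ 680.9042701  -101.87063467  151.58438813] 0.3946202583809354 [679.41289603 -24.8822744  277.2335618 ]
stop (array([686.4, -28.9]), np.float64(32.8), array([289.,  99.]))
[267. 178.] [     0      0    560    420 181051] [672. -80.  30.]
[460. 136.] [ 437    2   48  281 2505] [799. -52.  30.]
[540.  27.] [518  14  42  25 902] [837.  13.  30.]
[534. 108.] [ 505   95   55   29 1151] [843. -34.  30.]
[382. 157.] [ 335  112   94   90 6608] [749. -66.  30.]
[528. 184.] [ 493  164   67   45 1398] [849. -84.  30.]
[524. 256.] [ 482  227   78   66 1704] [ 857. -137.   30.]
[278. 371.] [    0   262   560   158 39750] [ 680. -238.   30.]
```

View pics/w10.png

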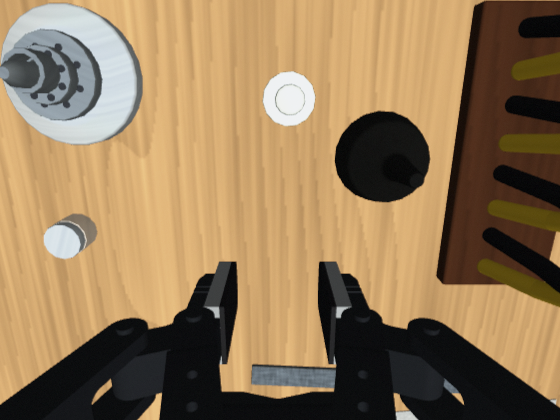

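The sleeve sits on the baskets at upper left. The stopper is at (289,99), true about (687.7,−30), and the blower at (382,157) leaves enough room. I'll grasp the knob.

>>> send_rows --moves '[[[0.0034,0.036,0,0,0,0,-0.2],[0.0034,0.0359,0,0,0,0,-0.2],[0,0,-0.02,0,0,0,-0.2],[0,0,-0.02,0,0,0,-0.2],[0,0,-0.02,0,0,0,-0.2],[0,0,-0.02,0,0,0,-0.2],[0,0,-0.0176,0,0,0,-0.2],[0,0,0,0,0,0,-0.2],[0,0,0,0,0,0,-0.2]]]'

```text
clock: 25.15
eef_pos: [688.1, -30.4, 53.8]
tcp_rot: [-3.141, -0.0, 1.571]
contact_force: [0.5, -0.1, 0.8]
opening: 0.404
grasp_force: 0.0
```

>>> send_rows --moves '[[[0,0,0,0,0,0,-0.4],[0,0,0,0,0,0,-0.6],[0,0,0,0,0,0,-0.85],[0,0,0,0,0,0,-0.85],[0,0,0,0,0,0,-0.85],[0,0,0,0,0,0,-0.85]]]' --grip_force 35

```text
clock: 25.75
eef_pos: [688.9, -30.5, 55.0]
tcp_rot: [3.14, 0.0, 1.571]
contact_force: [-1.0, -1.1, 7.1]
opening: 0.193
grasp_force: 34.2
```

>>> send_rows --moves '[[[0,0,0.01,0,0,0,-0.85],[0,0,0.03,0,0,0,-0.85],[0,0,0.03,0,0,0,-0.85],[0,0,0.036,0,0,0,-0.85],[-0.01,0.022,0.04,0,0,0,-0.85],[-0.012,0.03,0,0,0,0,-0.85],[-0.012,0.03,0,0,0,0,-0.85],[-0.012,0.03,0,0,0,0,-0.85],[-0.012,0.03,0,0,0,0,-0.85],[-0.005,0.0045,0,0,0,0,-0.85]]]'

```text
clock: 26.75
eef_pos: [624.0, 118.8, 200.4]
tcp_rot: [-3.142, -0.001, 1.573]
contact_force: [0.0, -0.2, -1.1]
opening: 0.187
grasp_force: 34.2
```

>>> send_rows --moves '[[[0,0,0,0,0,0,-0.85],[0,0,0,0,0,0,-0.85],[0,0,0,0,0,0,-0.85],[0,0,0,0,0,0,-0.85],[0,0,0,0,0,0,-0.85]]]'

```text
clock: 27.25
eef_pos: [625.4, 115.3, 199.6]
tcp_rot: [-3.141, 0.0, 1.57]
contact_force: [-0.4, 0.0, -0.3]
opening: 0.185
grasp_force: 34.2
```

```bash
python3 - <<'E'
from h import *
C=cam("wrist"); save(C,"w11"); s=sense(); e=s["eef_pos"]; print(e,s["tcp_rot"],s["opening"],C[3],s["contact_force"])
hsv=cv2.cvtColor(C[0],cv2.COLOR_RGB2HSV);p=proj(C,(626,193,100)).astype(int);print(p)
for r in range(p[1]-50,p[1]+51,10): print(r,[tuple(int(a) for a in hsv[r,x]) for x in range(p[0]-50,p[0]+51,20)])
E
```

```text
[625.33186116 115.43842341 199.62799234] [-3.14145904e+00  5.03917648e-05  1.56995608e+00] 0.19017379984667362 [624.18494121 192.19446706 325.23361652] [ 0.36118262 -0.49809051 -0.54998702]
[280  90]
40 [(17, 119, 205), (17, 122, 193), (17, 124, 196), (17, 121, 192), (17, 121, 189), (16, 124, 181)]
50 [(17, 121, 204), (17, 125, 190), (13, 208, 104), (15, 150, 136), (17, 122, 190), (17, 124, 179)]
60 [(17, 119, 205), (13, 203, 99), (13, 204, 106), (13, 207, 111), (17, 123, 191), (17, 123, 180)]
70 [(16, 130, 176), (13, 203, 98), (13, 200, 152), (13, 205, 112), (13, 206, 114), (16, 123, 180)]
80 [(13, 206, 94), (14, 189, 162), (14, 176, 180), (13, 204, 151), (13, 205, 117), (17, 123, 178)]
90 [(13, 205, 92), (13, 213, 85), (14, 175, 181), (14, 178, 162), (13, 204, 116), (17, 123, 178)]
100 [(13, 207, 91), (13, 205, 108), (14, 177, 177), (14, 165, 190), (13, 206, 114), (17, 123, 178)]
110 [(14, 202, 92), (13, 230, 72), (14, 188, 167), (13, 198, 90), (13, 206, 114), (17, 123, 176)]
120 [(17, 124, 195), (12, 213, 91), (12, 209, 78), (13, 208, 114), (13, 205, 113), (16, 125, 175)]
130 [(17, 120, 209), (13, 204, 100), (13, 202, 105), (13, 208, 108), (17, 123, 187), (16, 121, 177)]
140 [(17, 119, 210), (17, 125, 194), (13, 205, 103), (13, 195, 106), (17, 121, 186), (17, 125, 177)]
```

View pics/w11.png

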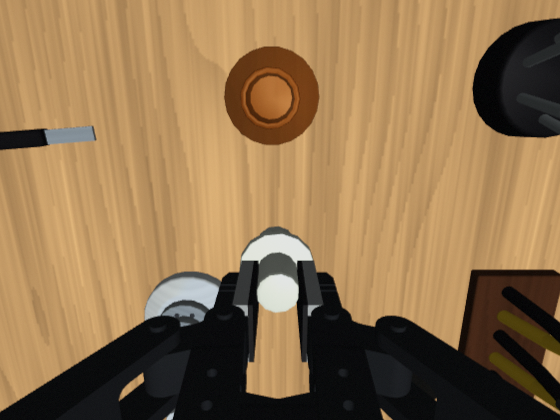

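The flask is seen from above at (271,95), with its neck ring at (270,97). The stopper is held with its knob top at (278,293). I'll measure both from masks.

```bash
python3 - <<'E'
from h import *
C=cam("wrist"); s=sense(); e=s["eef_pos"]
hsv=cv2.cvtColor(C[0],cv2.COLOR_RGB2HSV)
def fit(mask,z,name):
    cs,_=cv2.findContours(mask.astype(np.uint8),cv2.RETR_EXTERNAL,cv2.CHAIN_APPROX_NONE);c=max(cs,key=cv2.contourArea)[:,0]
    w=np.array([ray(C,p,z)[:2] for p in c],np.float32); el=cv2.fitEllipse(w.reshape(-1,1,2)); print(name,z,c.mean(0).round(1),np.round(el[0],1),np.round(el[1],1))
b=(hsv[...,1]>170)&(hsv[...,2]>50); b[200:]=0
fit(b,20,"flask body"); fit(b,30,"flask body")
# inner light disc of the mouth (bench/flask bottom) 
m=np.zeros(b.shape,bool); m[50:150,220:325]=(hsv[50:150,220:325,2]>140)&(hsv[50:150,220:325,1]>140)
fit(m,100,"mouth light")
for r in (80,90,97,105,115): print(r,[int(v) for v in hsv[r,236:308:2,2]])
print([int(v) for v in hsv[50:145:2,271,2]])
k=np.zeros(b.shape,bool); k[240:330,250:310]=(hsv[240:330,250:310,2]>190)&(hsv[240:330,250:310,1]<40)
n,l,st,ce=cv2.connectedComponentsWithStats(k.astype(np.uint8))
for i in range(1,n):
    if st[i,4]>100: fit(l==i,e[2]-3.5,"knob%d"%i); fit(l==i,e[2]-25.5,"fl%d"%i)
print(e)
E
```

```text
flask body 20 [271.3  95.3] [619.1 188.7] [72.5 72.6]
flask body 30 [271.3  95.3] [619.3 188.8] [70.1 70.2]
mouth light 100 [270.8  97.4] [620.  189.2] [31.3 31.8]
80 [96, 98, 98, 97, 96, 112, 137, 162, 139, 86, 87, 118, 172, 172, 174, 177, 178, 180, 179, 179, 176, 180, 178, 153, 89, 83, 143, 150, 146, 104, 115, 118, 118, 116, 118, 117]
90 [97, 97, 95, 113, 147, 149, 79, 85, 151, 160, 161, 165, 169, 171, 173, 176, 178, 180, 179, 179, 177, 179, 181, 180, 181, 183, 184, 162, 89, 148, 156, 110, 119, 119, 119, 118]
97 [95, 95, 97, 125, 162, 86, 80, 100, 154, 156, 158, 162, 165, 168, 171, 173, 177, 181, 181, 181, 181, 183, 185, 186, 187, 189, 190, 192, 97, 105, 149, 159, 101, 119, 119, 120]
105 [93, 96, 96, 118, 148, 124, 76, 78, 135, 152, 154, 158, 159, 161, 166, 168, 170, 171, 173, 175, 178, 183, 186, 188, 189, 190, 193, 169, 93, 150, 160, 123, 117, 119, 120, 117]
115 [94, 96, 96, 96, 94, 104, 136, 147, 103, 74, 76, 82, 142, 151, 154, 156, 159, 160, 163, 164, 167, 171, 175, 151, 104, 85, 122, 149, 154, 112, 114, 117, 116, 116, 118, 115]
[107, 107, 107, 106, 106, 106, 108, 106, 108, 124, 153, 148, 86, 148, 180, 179, 180, 181, 180, 180, 180, 181, 180, 181, 181, 179, 177, 174, 171, 170, 168, 166, 161, 160, 158, 78, 75, 145, 137, 109, 104, 105, 104, 104, 103, 103, 103, 106]
knob1 196.123586262608 [278.3 250. ] [624.5 135.7] [ 9.4 24.2]
fl1 174.123586262608 [278.3 250. ] [624.6 126.1] [11.1 28.3]
knob2 196.123586262608 [277.8 292.9] [624.1 117.7] [15.6 16.2]
fl2 174.123586262608 [277.8 292.9] [624.1 105. ] [18.3 18.9]
[625.30882678 115.58101057 199.62358626]
```

>>> send_rows --moves '[[[-0.0041,0.0235,0,0,0,0,-0.85],[0,0.024,0,0,0,0,-0.85],[0,0.024,0,0,0,0,-0.85],[0,0,-0.019,0,0,0,-0.85],[0,0,-0.018,0,0,0,-0.85],[0,0,0,0,0,0,-0.85],[0,0,0,0,0,0,-0.85]]]'

```text
clock: 28.05
eef_pos: [621.0, 187.4, 162.8]
tcp_rot: [-3.141, 0.0, 1.571]
contact_force: [-0.2, -1.2, -1.2]
opening: 0.19
grasp_force: 34.2
```

>>> send_rows --moves '[[[0,0,-0.006,0,0,0,-0.85],[0,0,-0.006,0,0,0,-0.85],[0,0,0,0,0,0,-0.85]]]'

```text
clock: 28.35
eef_pos: [620.7, 187.3, 150.1]
tcp_rot: [-3.141, 0.0, 1.571]
contact_force: [0.1, -0.1, -0.6]
opening: 0.191
grasp_force: 34.2
```

>>> send_rows --moves '[[[0,0,-0.006,0,0,0,-0.85],[0,0,-0.006,0,0,0,-0.85],[0,0,0,0,0,0,-0.85]]]'

```text
clock: 28.65
eef_pos: [620.4, 187.3, 137.6]
tcp_rot: [-3.14, 0.0, 1.571]
contact_force: [-0.3, 0.5, -1.1]
opening: 0.189
grasp_force: 34.2
```

>>> send_rows --moves '[[[0,0,-0.005,0,0,0,-0.85],[0,0,0,0,0,0,-0.85],[0,0,0,0,0,0,-0.85]]]'

```text
clock: 28.95
eef_pos: [621.0, 187.5, 133.6]
tcp_rot: [-3.141, 0.0, 1.571]
contact_force: [1.1, -0.0, -0.2]
opening: 0.186
grasp_force: 34.2
```

>>> send_rows --moves '[[[0,0,-0.0015,0,0,0,-0.85],[0,0,0,0,0,0,-0.85]]]'

```text
clock: 29.15
eef_pos: [621.0, 187.5, 132.2]
tcp_rot: [3.142, -0.0, 1.571]
contact_force: [0.5, -0.4, -0.9]
opening: 0.188
grasp_force: 34.2
```

>>> send_rows --moves '[[[0,0,-0.0015,0,0,0,-0.85],[0,0,0,0,0,0,-0.85]]]'

```text
clock: 29.35
eef_pos: [621.2, 187.6, 131.1]
tcp_rot: [3.141, -0.0, 1.571]
contact_force: [-1.2, -0.4, 2.4]
opening: 0.187
grasp_force: 34.5
```

>>> send_rows --moves '[[[0,0,-0.0007,0,0,0,-0.85],[0,0,0,0,0,0,-0.85]]]'

```text
clock: 29.55
eef_pos: [621.2, 187.6, 131.0]
tcp_rot: [3.141, -0.0, 1.571]
contact_force: [-3.1, -0.9, 8.7]
opening: 0.185
grasp_force: 35.1
```

The stopper is seated with the flange on the rim. I'll release it and go to view the brush, with yaw at 0.

>>> send_rows --moves '[[[0,0,0,0,0,0,-0.3],[0,0,0,0,0,0,-0.3],[0,0,0,0,0,0,-0.3],[0,0,0.02,0,0,0,-0.3],[0,0,0.04,0,0,0,-0.3],[0,0,0.04,0,0,0,-0.3],[-0.0144,-0.0378,0,0,0,-0.098,-0.3],[-0.0144,-0.0378,0,0,0,-0.098,-0.3],[-0.0144,-0.0378,0,0,0,-0.098,-0.3],[-0.0144,-0.0378,0,0,0,-0.098,-0.3]]]'

```text
clock: 30.55
eef_pos: [562.7, 35.1, 230.0]
tcp_rot: [3.141, 0.0, 1.175]
contact_force: [0.8, 0.1, 0.2]
opening: 0.349
grasp_force: 0.0
```

>>> send_rows --moves '[[[-0.0144,-0.0378,0,0,0,-0.098,-0.3],[-0.0144,-0.0378,0,0,0,-0.098,-0.3],[-0.0144,-0.0378,0,0,0,-0.098,-0.3],[-0.0144,-0.0378,0,0,0,-0.098,-0.3],[-0.0144,-0.0378,-0.003,0,0,-0.098,-0.3],[-0.0144,-0.0378,-0.003,0,0,-0.098,-0.3],[-0.0144,-0.0378,-0.003,0,0,-0.098,-0.3],[-0.0144,-0.0378,-0.003,0,0,-0.098,-0.3],[-0.0144,-0.0378,-0.003,0,0,-0.098,-0.3],[-0.0144,-0.0378,-0.003,0,0,-0.098,-0.3]]]'

```text
clock: 31.55
eef_pos: [418.6, -343.2, 211.9]
tcp_rot: [3.141, -0.0, 0.195]
contact_force: [-0.1, -0.2, -0.0]
opening: 0.355
grasp_force: 0.0
```

>>> send_rows --moves '[[[-0.0144,-0.0378,0,0,0,-0.098,-0.3],[-0.0144,-0.0378,0,0,0,-0.101,-0.3],[0,0,0,0,0,0,-0.3],[0,0,0,0,0,0,-0.3],[0,0,0,0,0,0,-0.3],[0,0,0,0,0,0,-0.3],[0,0,0,0,0,0,-0.3]]]'

```text
clock: 32.25
eef_pos: [391.1, -416.4, 212.1]
tcp_rot: [-3.142, -0.0, 0.001]
contact_force: [0.4, -1.2, -0.3]
opening: 0.356
grasp_force: 0.0
```

```bash
cat >> h.py <<'E'
def axis(mask,C,z):
    cs,_=cv2.findContours(mask.astype(np.uint8),cv2.RETR_EXTERNAL,cv2.CHAIN_APPROX_NONE);c=max(cs,key=cv2.contourArea)[:,0]
    w=np.array([ray(C,p,z)[:2] for p in c],np.float32); (cx,cy),(a,b),t=cv2.minAreaRect(w)
    box=cv2.boxPoints(((cx,cy),(a,b),t)); 
    if a<b: t+=90
    return np.round([cx,cy,max(a,b),min(a,b),(t+90)%180-90],1),c.mean(0).round()
E
python3 - <<'E'
from h import *
C=cam("wrist"); save(C,"w12"); s=sense(); e=s["eef_pos"]; print(e,s["tcp_rot"],s["opening"],s["contact_force"])
hsv=cv2.cvtColor(C[0],cv2.COLOR_RGB2HSV)
S=cam("side"); hs=cv2.cvtColor(S[0],cv2.COLOR_RGB2HSV)
a,b=ray(S,(208,336),10),ray(S,(281,327),8); print(a,b)
pa,pb=proj(C,a),proj(C,b); print(pa,pb)
for t in np.linspace(-.2,1.1,27):
    p=(pa+(pb-pa)*t).astype(int)
    if 0<=p[0]<560 and 0<=p[1]<420: print(p,hsv[p[1],p[0]],end=";")
E
```

```text
[ 391.11716067 -416.55343716  212.13052296] [ 3.14156704e+00 -9.39803990e-05  1.31329140e-03] 0.3515675977619271 [-0.02910211  0.08585706 -0.10160451]
[ 379.6060754  -432.25759446   10.        ] [ 541.65682619 -403.02767259    8.        ]
[295.54374149 191.93027025] [261.60476335  -9.6078419 ]
[302 232] [ 17 120 204];[300 222] [ 17 120 195];[298 212] [ 17 120 202];[297 202] [ 17 120 202];[295 191] [ 13 171 139];[293 181] [ 13 172 139];[292 171] [ 13 171 139];[290 161] [ 13 171 139];[288 151] [ 13 172 139];[287 141] [ 13 172 138];[285 131] [ 13 172 138];[283 121] [ 13 171 137];[281 111] [ 13 169 139];[280 101] [ 13 172 138];[278  91] [ 13 170 138];[276  81] [ 13 169 136];[275  71] [ 11  84 106];[273  60] [103  32 153];[271  50] [102  34 152];[270  40] [103  40 103];[268  30] [102  40 115];[266  20] [103  40 116];[264  10] [102  41 107];[263   0] [103  40 114];
```

```bash
python3 - <<'E'
from h import *
C=cam("wrist"); s=sense(); e=s["eef_pos"]
hsv=cv2.cvtColor(C[0],cv2.COLOR_RGB2HSV)
m=(hsv[...,1]>148)&(hsv[...,2]>80)&(hsv[...,2]<170)&(hsv[...,0]<17); m[230:]=0
for z in (8,16):
    print(z,axis(m,C,z))
print(e)
E
```

```text
8 (array([ 427.4, -422.4,  111. ,   13.9,   12.5]), array([284., 135.]))
16 (array([ 428.4, -422.2,  108.3,   13.5,   12.5]), array([284., 135.]))
[ 390.9950812  -416.80434325  212.1188515 ]
```

>>> send_rows --moves '[[[0.0217,0,-0.01,0,0,0.072,-0.3],[0.0217,0,-0.015,0,0,0.072,-0.3],[0.0216,-0.0003,-0.025,0,0,0.074,-0.3],[0,0,-0.025,0,0,0,-0.3],[0,0,-0.025,0,0,0,-0.3],[0,0,-0.025,0,0,0,-0.3],[0,0,-0.025,0,0,0,-0.3],[0,0,-0.0156,0,0,0,-0.3],[0,0,-0.01,0,0,0,-0.3],[0,0,0,0,0,0,-0.3]]]'

```text
clock: 33.4
eef_pos: [455.3, -417.1, 35.4]
tcp_rot: [-3.14, 0.001, 0.218]
contact_force: [0.3, -0.6, 0.1]
opening: 0.351
grasp_force: 0.0
```

>>> send_rows --moves '[[[0,0,0,0,0,0,-0.3],[0,0,0,0,0,0,-0.3],[0,0,0,0,0,0,-0.5],[0,0,0,0,0,0,-0.7],[0,0,0,0,0,0,-0.9],[0,0,0,0,0,0,-0.9],[0,0,0,0,0,0,-0.9],[0,0,0,0,0,0,-0.9]]]' --grip_force 60

```text
clock: 34.2
eef_pos: [455.7, -417.6, 36.4]
tcp_rot: [-3.142, -0.0, 0.218]
contact_force: [0.2, -0.0, 0.8]
opening: 0.048
grasp_force: 0.0
```

>>> send_rows --moves '[[[0,0,0.01,0,0,0,-0.9],[0,0,0.03,0,0,0,-0.9],[0,0,0.04,0,0,0,-0.9],[0,0,0.04,0,0,0,-0.9],[0,0,0.04,0,0,0,-0.9],[0,0,0,0,0,0,-0.9],[0,0,0,0,0,0,-0.9]]]'

```text
clock: 34.9
eef_pos: [456.0, -418.0, 198.1]
tcp_rot: [3.139, -0.002, 0.218]
contact_force: [0.4, -0.4, -0.5]
opening: 0.053
grasp_force: 0.0
```

```bash
python3 - <<'E'
from h import *
S=cam("side"); s=sense(); e=s["eef_pos"]; print(e,s["tcp_rot"],s["opening"],s["contact_force"],s["wrist_torque"])
C=cam("wrist"); save(C,"w13")
y=s["tcp_rot"][2]; 
for x in (-85,25,85):
    for z in (-16,): P=e+[x*np.cos(y),x*np.sin(y),z-4]; print(x,proj(C,P).round(),proj(S,P).round())
hs=cv2.cvtColor(S[0],cv2.COLOR_RGB2HSV); hw=cv2.cvtColor(C[0],cv2.COLOR_RGB2HSV)
# handle mask on wrist image
m=(hw[...,1]>148)&(hw[...,2]>60)&(hw[...,2]<170)&(hw[...,0]<17)
cs,_=cv2.findContours(m.astype(np.uint8),cv2.RETR_EXTERNAL,cv2.CHAIN_APPROX_NONE)
for c in sorted(cs,key=cv2.contourArea)[-3:]: print(cv2.contourArea(c),cv2.minAreaRect(c))
g=((hw[...,1]<60)&(hw[...,2]>80)); g[300:]=0
cs,_=cv2.findContours(g.astype(np.uint8),cv2.RETR_EXTERNAL,cv2.CHAIN_APPROX_NONE)
for c in sorted(cs,key=cv2.contourArea)[-3:]: print(cv2.contourArea(c),cv2.minAreaRect(c))
E
```

```text
[ 455.41801387 -417.37220642  196.62030376] [ 3.14144677e+00 -7.60040526e-05  2.17794861e-01] 0.04915485354929205 [ 0.40076147  0.64821054 -1.04830576] [ 0.01248398 -0.00274987  0.03252131]
-85 [279. 428.] [196. 298.]
25 [280. 219.] [251. 289.]
85 [281.  63.] [281. 285.]
1663.5 ((277.5, 212.5), (119.0, 15.0), 90.0)
441.0 ((66.5, 274.0), (22.0, 25.0), 90.0)
1727.0 ((276.9999694824219, 114.49998474121094), (74.99998474121094, 25.999996185302734), 90.0)
13475.0 ((462.0585632324219, 42.96421813964844), (197.98348999023438, 94.89036560058594), 4.118189811706543)
```

The fingers closed above the handle, since the tips reach only 17 mm ahead of the TCP. The brush hasn't moved, so I'll go in 11 mm lower.

>>> send_rows --moves '[[[0,0,-0.03,0,0,0,-0.3],[0,0,-0.04,0,0,0,-0.3],[0,0,-0.04,0,0,0,-0.3],[0,0,-0.03,0,0,0,-0.3],[0,0,-0.02,0,0,0,-0.3],[0,0,-0.0115,0,0,0,-0.3],[0,0,0,0,0,0,-0.3],[0,0,0,0,0,0,-0.3]]]'

```text
clock: 35.8
eef_pos: [455.7, -417.6, 25.0]
tcp_rot: [-3.141, 0.0, 0.218]
contact_force: [0.4, 0.1, 0.7]
opening: 0.349
grasp_force: 0.0
```

>>> send_rows --moves '[[[0,0,0,0,0,0,-0.5],[0,0,0,0,0,0,-0.7],[0,0,0,0,0,0,-0.9],[0,0,0,0,0,0,-0.9],[0,0,0,0,0,0,-0.9],[0,0,0,0,0,0,-0.9]]]' --grip_force 60

```text
clock: 36.4
eef_pos: [456.3, -418.2, 26.4]
tcp_rot: [3.14, -0.001, 0.218]
contact_force: [-0.9, 0.4, 6.0]
opening: 0.135
grasp_force: 59.6
```

Gripped. I'll lift, then move to a spot where the tray and knife show beside the held brush.

>>> send_rows --moves '[[[0,0,0.01,0,0,0,-0.9],[0,0,0.03,0,0,0,-0.9],[0,0,0.04,0,0,0,-0.9],[0,0,0.04,0,0,0,-0.9],[-0.003,0.02,0.04,0,0,0,-0.9],[-0.004,0.04,0.015,0,0,0,-0.9],[-0.0036,0.0422,0,0,0,0,-0.9],[-0.0036,0.0422,0,0,0,0,-0.9],[-0.0036,0.0422,0,0,0,0,-0.9],[-0.0036,0.0422,0,0,0,0,-0.9]]]'

```text
clock: 37.4
eef_pos: [433.8, -187.3, 200.9]
tcp_rot: [3.141, -0.001, 0.217]
contact_force: [0.5, 1.0, -0.8]
opening: 0.137
grasp_force: 58.9
```

>>> send_rows --moves '[[[-0.0036,0.0422,0,0,0,0,-0.9],[-0.0036,0.0422,0,0,0,0,-0.9],[-0.0036,0.0422,0,0,0,0,-0.9],[-0.0036,0.0422,0,0,0,0,-0.9],[-0.0036,0.0422,0,0,0,0,-0.9],[-0.0036,0.0422,0,0,0,0,-0.9],[-0.0036,0.0422,0,0,0,0,-0.9],[-0.0036,0.0422,0,0,0,0,-0.9],[-0.0036,0.04,0,0,0,0,-0.9],[-0.0034,0.03,0,0,0,0,-0.9]]]'

```text
clock: 38.4
eef_pos: [398.1, 221.1, 200.9]
tcp_rot: [-3.141, -0.002, 0.219]
contact_force: [-1.0, -0.0, 0.2]
opening: 0.133
grasp_force: 58.9
```

>>> send_rows --moves '[[[0,0,0,0,0,0,-0.9],[0,0,0,0,0,0,-0.9],[0,0,0,0,0,0,-0.9],[0,0,0,0,0,0,-0.9],[0,0,0,0,0,0,-0.9]]]'

```text
clock: 38.9
eef_pos: [398.6, 218.0, 200.0]
tcp_rot: [3.142, -0.0, 0.216]
contact_force: [0.2, -0.4, -0.5]
opening: 0.137
grasp_force: 58.9
```

```bash
python3 - <<'E'
from h import *
C=cam("wrist"); save(C,"w14"); s=sense(); e=s["eef_pos"]; print(e,s["tcp_rot"],s["opening"],s["grasp_force"],s["contact_force"],s["wrist_torque"])
hsv=cv2.cvtColor(C[0],cv2.COLOR_RGB2HSV)
m=((hsv[...,1]<70)&(hsv[...,2]>15)).astype(np.uint8)
cs,_=cv2.findContours(m,cv2.RETR_EXTERNAL,cv2.CHAIN_APPROX_NONE)
for c in sorted(cs,key=cv2.contourArea)[-6:]:
    k=c[:,0]; mm=np.zeros(m.shape,np.uint8); cv2.drawContours(mm,[c],-1,1,-1)
    print(cv2.contourArea(c),cv2.boundingRect(c),axis(mm,C,7))
E
```

```text
[398.61353207 218.10868011 200.01216772] [ 3.14157089e+00 -7.56208847e-05  2.16499934e-01] 0.13594112680964343 58.892483711242676 [-0.32264775 -0.28166141 -0.86590015] [ 0.0187767   0.0200003  -0.05238439]
1141.0 (539, 40, 21, 85) (array([523.9,  21.4,  65.9,  15.8,  25.1]), array([552.,  82.]))
1772.0 (335, 113, 39, 137) (array([410. , 154. , 121.9,  13.3,   5.5]), array([354., 180.]))
8535.5 (247, 58, 61, 162) (array([430.9, 226.2, 134.9,  48.2,  12.5]), array([277., 136.]))
17730.0 (295, 261, 254, 159) (array([205.1,  54.9, 334.3, 147.1,  68.9]), array([379., 363.]))
18017.5 (0, 261, 262, 159) (array([152.6, 288.7, 340.2, 145.7, -43.9]), array([168., 368.]))
26421.0 (59, 0, 157, 192) (array([440.3, 341.1, 150.4, 114.2,  11.7]), array([142.,  92.]))
```

View pics/w14.png

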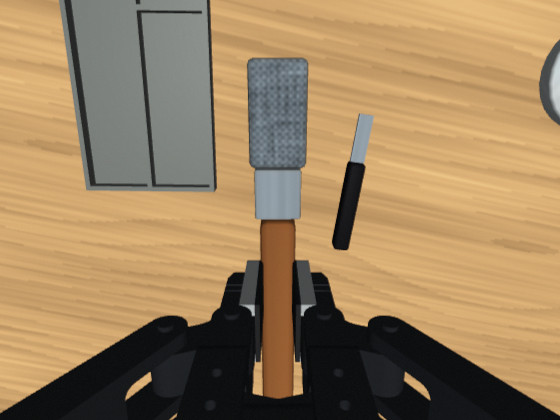

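The tray's near edge runs from (87,190) to (215,190). Its divider goes from (153,186) to (138,12), with the pocket wall near row 12. The knife lies at (354,180) with its blade away from the robot, and the brush is held straight. I'll fit the tray edges.

```bash
python3 - <<'E'
from h import *
C=cam("wrist"); hsv=cv2.cvtColor(C[0],cv2.COLOR_RGB2HSV); e=sense()["eef_pos"]
m=((hsv[...,1]<70)&(hsv[...,2]>15)).astype(np.uint8)
cs,_=cv2.findContours(m,cv2.RETR_EXTERNAL,cv2.CHAIN_APPROX_NONE)
c=[k[:,0] for k in cs if cv2.boundingRect(k)[:2]==(59,0) or (cv2.contourArea(k)>22000)][0]
b=np.array([0.89,1.53])
def line(pts,z,n):
    w=np.array([ray(C,p,z)[:2] for p in pts],np.float32)-b
    vx,vy,x,y=cv2.fitLine(w.astype(np.float32),cv2.DIST_HUBER,0,.01,.01).ravel(); 
    if n=="near": print(n,z,np.degrees(np.arctan2(vy,vx))%180-90,x,y)
    else: print(n,z,np.degrees(np.arctan2(vy*np.sign(vx),abs(vx))),x,y)
    return np.array([vx*np.sign(vx) if n!="near" else vx,vy*np.sign(vx) if n!="near" else vy]),np.array([x,y])
rows=range(15,175)
L=[(c[c[:,1]==r][:,0].min(),r) for r in rows]; R=[(c[c[:,1]==r][:,0].max(),r) for r in rows]
N=[(x,c[c[:,0]==x][:,1].max()) for x in range(100,205)]
l=line(L,14,"left");r=line(R,0,"right");n=line(N,14,"near")
u=l[0]+r[0];u/=np.linalg.norm(u);v=np.array([-u[1],u[0]])
print("yaw",np.degrees(np.arctan2(u[1],u[0])),np.arctan2(u[1],u[0]))
yl=(l[1]@v);yr=r[1]@v; xn=n[1]@u;print("width",yl-yr,"@near",xn)
# edges evaluated at their own mid u; correct by u direction fit
o=u*(xn+100)+v*(yl+yr)/2
print("tray",o,"slot_long",o+v*26.5,"slot_short(y-26.5)",o-v*26.5-u*28, "near corner",u*xn+v*yl)
# dark divider
for a,bb in (((153,186),(138,12)),((138,12),(203,12))):
    print([(ray(C,p,14)[:2]-b-o)@np.c_[u,v] for p in (a,bb)])
print(e)
E
```

```text
left 14 11.781525 432.40646 392.26285
right 0 11.777972 466.52985 288.5072
near 14 12.014786 370.5394 313.48953
yaw 11.779749 0.20559542
width 108.53677 @near 426.73462
tray [466.34787 343.90518] slot_long [460.9379  369.84708] slot_short(y-26.5) [444.34753 312.24707] near corner [357.375   376.61566]
[array([-96.37395758,  -3.1409947 ]), array([37.74784165, -3.5510285 ])]
[array([37.74784165, -3.5510285 ]), array([ 38.34665977, -52.27936649])]
[398.62365639 218.20106772 199.98712911]
```

>>> send_rows --moves '[[[0.0125,0.0303,0,0,0,-0.011,-0.9],[0.0125,0.0303,0,0,0,0,-0.9],[0.0125,0.0303,0,0,0,0,-0.9],[0.0125,0.0303,0,0,0,0,-0.9],[0.0123,0.0304,0,0,0,0,-0.9],[0,0,-0.02,0,0,0,-0.9],[0,0,-0.04,0,0,0,-0.9],[0,0,-0.04,0,0,0,-0.9],[0,0,-0.03,0,0,0,-0.9],[0,0,-0.02,0,0,0,-0.9]]]'

```text
clock: 40.0
eef_pos: [459.9, 369.3, 47.4]
tcp_rot: [3.14, 0.003, 0.206]
contact_force: [-0.1, 0.2, -0.0]
opening: 0.139
grasp_force: 58.9
```

>>> send_rows --moves '[[[0,0,0,0,0,0,-0.9],[0,0,-0.005,0,0,0,-0.9],[0,0,-0.005,0,0,0,-0.9],[0,0,-0.004,0,0,0,-0.9],[0,0,0,0,0,0,-0.9],[0,0,0,0,0,0,-0.9]]]'

```text
clock: 40.6
eef_pos: [461.0, 370.6, 36.4]
tcp_rot: [-3.141, -0.001, 0.207]
contact_force: [0.5, 0.4, -0.2]
opening: 0.138
grasp_force: 58.9
```

>>> send_rows --moves '[[[0,0,-0.003,0,0,0,-0.9],[0,0,0,0,0,0,-0.9]]]'

```text
clock: 40.8
eef_pos: [460.7, 370.4, 32.8]
tcp_rot: [3.142, 0.0, 0.207]
contact_force: [-0.4, 0.4, -0.4]
opening: 0.135
grasp_force: 58.9
```

>>> send_rows --moves '[[[0,0,-0.002,0,0,0,-0.9],[0,0,0,0,0,0,-0.9]]]'

```text
clock: 41.0
eef_pos: [460.6, 370.3, 30.7]
tcp_rot: [3.141, 0.0, 0.207]
contact_force: [0.4, -0.3, -0.2]
opening: 0.138
grasp_force: 58.9
```

>>> send_rows --moves '[[[0,0,-0.001,0,0,0,-0.9],[0,0,0,0,0,0,-0.55],[0,0,0,0,0,0,-0.55],[0,0,0.004,0,0,0,-0.55],[0,0,0.02,0,0,0,-0.3],[0,0,0.04,0,0,0,-0.3],[0,0,0.05,0,0,0,-0.3],[0,0,0.05,0,0,0,-0.3],[-0.02,-0.034,0,0,0,0,-0.3],[-0.025,-0.034,0,0,0,0,-0.3]]]'

```text
clock: 42.0
eef_pos: [416.7, 302.8, 196.1]
tcp_rot: [-3.14, -0.004, 0.207]
contact_force: [-0.4, -1.1, -0.4]
opening: 0.351
grasp_force: 0.0
```

>>> send_rows --moves '[[[-0.025,-0.034,0,0,0,0,-0.3],[-0.025,-0.034,0,0,0,0,-0.3],[-0.025,-0.034,0,0,0,0,-0.3],[0,0,0,0,0,0,-0.3],[0,0,0,0,0,0,-0.3],[0,0,0,0,0,0,-0.3],[0,0,0,0,0,0,-0.3],[0,0,0,0,0,0,-0.3]]]'

```text
clock: 42.8
eef_pos: [341.2, 201.0, 193.9]
tcp_rot: [-3.142, 0.0, 0.207]
contact_force: [-0.8, -0.2, 0.5]
opening: 0.352
grasp_force: 0.0
```

```bash
python3 - <<'E'
from h import *
C=cam("wrist"); save(C,"w15"); s=sense(); e=s["eef_pos"]; print(e,s["tcp_rot"],s["opening"])
hsv=cv2.cvtColor(C[0],cv2.COLOR_RGB2HSV)
m=((hsv[...,1]<70)&(hsv[...,2]>15)).astype(np.uint8); m[255:]=0
h=((hsv[...,1]>148)&(hsv[...,2]>70)&(hsv[...,2]<170)&(hsv[...,0]<17)).astype(np.uint8)
k=((hsv[...,2]<75)).astype(np.uint8); k[255:]=0
for n,M,z in (("grey",m,9),("wood",h,14),("dark",k,8)):
    cs,_=cv2.findContours(M,cv2.RETR_EXTERNAL,cv2.CHAIN_APPROX_NONE)
    for c in sorted(cs,key=cv2.contourArea)[-4:]:
        if cv2.contourArea(c)<300: continue
        mm=np.zeros(m.shape,np.uint8); cv2.drawContours(mm,[c],-1,1,-1); print(n,cv2.contourArea(c),cv2.boundingRect(c),axis(mm,C,z))
E
```

```text
[341.09323199 200.88866742 193.81902547] [3.14155315e+00 1.84948639e-04 2.07300167e-01] 0.34836416102380846
grey 2176.5 (334, 32, 41, 155) (array([410.7, 154.7, 120.2,  13.2,   5.3]), array([354., 108.]))
grey 15086.0 (46, 0, 160, 122) (array([411.4, 334.4, 114. ,  87.5, -78. ]), array([119.,  60.]))
wood 1703.5 (73, 0, 31, 101) (array([413.2, 363. ,  70. ,  13.7,  12. ]), array([88., 49.]))
dark 416.5 (124, 0, 17, 117) (array([413.9, 332.5,  83.8,   3.5,  11.7]), array([132.,  58.]))
dark 520.5 (91, 0, 19, 101) (array([415. , 357. ,  71.6,   7. ,   9.9]), array([100.,  50.]))
dark 664.0 (51, 0, 25, 116) (array([403.2, 384.5,  83. ,   5.3,  11.7]), array([63., 57.]))
dark 1735.0 (331, 88, 35, 99) (array([390.2, 153.5,  80.7,  15.6,   4.6]), array([348., 137.]))
```

The brush is in the slot: its handle measures 12.0° along the slot, with the rear end where expected. Now the knife, at (409.8,153.2) and 5.3°.

>>> send_rows --moves '[[[0.0284,-0.0244,0,0,0,-0.0575,-0.3],[0.0284,-0.0244,0,0,0,-0.0575,-0.3],[0,0,-0.03,0,0,0,-0.3],[0,0,-0.04,0,0,0,-0.3],[0,0,-0.04,0,0,0,-0.3],[0,0,-0.03,0,0,0,-0.3],[0,0,-0.02,0,0,0,-0.3],[0,0,-0.0088,0,0,0,-0.3],[0,0,0,0,0,0,-0.3],[0,0,0,0,0,0,-0.3]]]'

```text
clock: 43.85
eef_pos: [398.0, 151.9, 25.6]
tcp_rot: [-3.141, -0.001, 0.092]
contact_force: [-0.3, 0.9, 0.1]
opening: 0.345
grasp_force: 0.0
```

>>> send_rows --moves '[[[0,0,0,0,0,0,-0.5],[0,0,0,0,0,0,-0.7],[0,0,0,0,0,0,-0.9],[0,0,0,0,0,0,-0.9],[0,0,0,0,0,0,-0.9],[0,0,0,0,0,0,-0.9]]]' --grip_force 60

```text
clock: 44.45
eef_pos: [398.4, 152.0, 26.3]
tcp_rot: [-3.141, -0.002, 0.092]
contact_force: [-1.5, -1.0, 9.0]
opening: 0.141
grasp_force: 58.6
```

>>> send_rows --moves '[[[0,0,0.01,0,0,0,-0.9],[0,0,0.03,0,0,0,-0.9],[0,0,0.04,0,0,0,-0.9],[0,0,0.025,0,0,0.0565,-0.9],[0.0087,0.04,0,0,0,0.0566,-0.9],[0.0087,0.04,0,0,0,0,-0.9],[0.0087,0.04,0,0,0,0,-0.9],[0.0086,0.0377,0,0,0,0,-0.9],[0,0,0,0,0,0,-0.9],[0,0,0,0,0,0,-0.9]]]'

```text
clock: 45.45
eef_pos: [431.9, 309.7, 130.7]
tcp_rot: [3.141, -0.0, 0.207]
contact_force: [-0.5, -0.6, -1.0]
opening: 0.141
grasp_force: 59.0
```

>>> send_rows --moves '[[[0,0,0,0,0,0,-0.9],[0,0,0,0,0,0,-0.9],[0,0,0,0,0,0,-0.9]]]'

```text
clock: 45.75
eef_pos: [432.1, 308.4, 130.3]
tcp_rot: [3.142, 0.0, 0.204]
contact_force: [0.9, -0.6, 0.9]
opening: 0.14
grasp_force: 59.0
```

```bash
python3 - <<'E'
from h import *
C=cam("wrist"); save(C,"w16"); s=sense(); e=s["eef_pos"]; print(e,s["tcp_rot"],s["opening"],s["grasp_force"])
y=s["tcp_rot"][2]; u=np.array([np.cos(y),np.sin(y),0])
hsv=cv2.cvtColor(C[0],cv2.COLOR_RGB2HSV)
for x,z in ((32,-10),(72,-17)): print(x,proj(C,e+u*x+[0,0,z]).round())
p=proj(C,e+u*32+[0,0,-10]).astype(int)
for r in range(0,230,6): print(r,[int(v) for v in hsv[r,p[0]-24:p[0]+25:6,2]])
E
```

```text
[432.21319731 308.5248345  130.27456795] [3.14151834e+00 1.10428985e-04 2.03921111e-01] 0.1353420449189263 59.035563468933105
32 [280. 210.]
72 [280. 100.]
0 [161, 163, 162, 163, 162, 163, 164, 164, 165]
6 [161, 176, 161, 162, 162, 163, 165, 163, 164]
12 [171, 177, 173, 162, 164, 162, 163, 163, 165]
18 [161, 131, 162, 162, 163, 164, 163, 165, 164]
24 [161, 162, 161, 162, 163, 163, 164, 163, 163]
30 [161, 161, 162, 185, 194, 196, 161, 164, 163]
36 [161, 160, 161, 190, 193, 196, 192, 162, 163]
42 [160, 161, 162, 193, 194, 195, 191, 163, 163]
48 [159, 161, 160, 146, 195, 195, 160, 162, 161]
54 [160, 159, 161, 160, 161, 162, 161, 162, 160]
60 [159, 159, 160, 161, 162, 160, 161, 162, 163]
66 [160, 160, 160, 161, 161, 160, 160, 160, 160]
72 [158, 160, 158, 160, 159, 158, 159, 160, 160]
78 [156, 157, 159, 159, 158, 160, 159, 161, 161]
84 [156, 157, 158, 158, 157, 157, 157, 157, 157]
90 [156, 156, 156, 156, 157, 156, 156, 157, 156]
96 [154, 157, 155, 155, 155, 156, 156, 155, 155]
102 [154, 159, 177, 176, 179, 180, 178, 155, 154]
108 [154, 157, 176, 174, 178, 178, 178, 154, 152]
114 [152, 155
[... 257 characters left out ...]
173, 178, 179, 177, 146, 144]
150 [145, 148, 178, 175, 179, 180, 179, 144, 144]
156 [143, 146, 177, 174, 178, 179, 179, 145, 144]
162 [143, 144, 178, 175, 179, 180, 178, 142, 142]
168 [143, 144, 177, 173, 179, 179, 179, 142, 140]
174 [142, 143, 176, 175, 179, 180, 180, 139, 140]
180 [140, 140, 177, 174, 178, 180, 180, 141, 141]
186 [139, 139, 177, 174, 178, 180, 180, 140, 139]
192 [138, 138, 176, 174, 180, 179, 179, 139, 139]
198 [138, 137, 177, 174, 180, 179, 179, 137, 137]
204 [137, 125, 28, 30, 29, 30, 31, 136, 136]
210 [135, 10, 21, 21, 21, 21, 20, 136, 134]
216 [135, 14, 27, 28, 27, 27, 23, 136, 134]
222 [134, 15, 29, 28, 26, 27, 22, 133, 134]
228 [134, 16, 29, 27, 26, 28, 24, 133, 133]
```

The knife is held straight, with its tip at row 100 as predicted. I'll lower it.

>>> send_rows --moves '[[[0.0005,0.001,-0.03,0,0,0,-0.9],[0,0,-0.03,0,0,0,-0.9],[0,0,-0.02,0,0,0,-0.9],[0,0,-0.008,0,0,0,-0.9],[0,0,-0.005,0,0,0,-0.9],[0,0,-0.003,0,0,0,-0.9],[0,0,0,0,0,0,-0.9],[0,0,0,0,0,0,-0.9]]]'

```text
clock: 46.6
eef_pos: [433.2, 310.6, 34.9]
tcp_rot: [-3.141, -0.001, 0.205]
contact_force: [0.0, 1.0, -0.1]
opening: 0.138
grasp_force: 59.0
```

>>> send_rows --moves '[[[0,0,-0.002,0,0,0,-0.9],[0,0,0,0,0,0,-0.9]]]'

```text
clock: 46.8
eef_pos: [432.9, 310.4, 32.4]
tcp_rot: [-3.141, -0.0, 0.205]
contact_force: [0.1, 0.2, -1.2]
opening: 0.14
grasp_force: 59.0
```

>>> send_rows --moves '[[[0,0,-0.001,0,0,0,-0.9],[0,0,0,0,0,0,-0.9]]]'

```text
clock: 47.0
eef_pos: [432.7, 310.3, 31.1]
tcp_rot: [-3.142, -0.0, 0.205]
contact_force: [-0.1, -0.9, -0.7]
opening: 0.14
grasp_force: 59.0
```

>>> send_rows --moves '[[[0,0,0,0,0,0,-0.55],[0,0,0,0,0,0,-0.55],[0,0,0.004,0,0,0,-0.55],[0,0,0.02,0,0,0,-0.3],[0,0,0.04,0,0,0,-0.3],[0,0,0.05,0,0,0,-0.3],[0,0,0.05,0,0,0,-0.3],[-0.025,-0.045,0,0,0,0,-0.3],[-0.025,-0.045,0,0,0,0,-0.3],[0,0,0,0,0,0,-0.3]]]'

```text
clock: 48.0
eef_pos: [379.9, 218.6, 194.8]
tcp_rot: [3.14, 0.004, 0.204]
contact_force: [0.2, 0.7, -0.1]
opening: 0.349
grasp_force: 0.0
```

>>> send_rows --moves '[[[0,0,0,0,0,0,-0.3],[0,0,0,0,0,0,-0.3],[0,0,0,0,0,0,-0.3],[0,0,0,0,0,0,-0.3]]]'

```text
clock: 48.4
eef_pos: [384.6, 223.6, 195.0]
tcp_rot: [-3.142, 0.0, 0.206]
contact_force: [-0.7, 0.1, -0.5]
opening: 0.355
grasp_force: 0.0
```

```bash
python3 - <<'E'
from h import *
C=cam("wrist"); save(C,"w17"); s=sense(); e=s["eef_pos"]; print(e,s["tcp_rot"])
hsv=cv2.cvtColor(C[0],cv2.COLOR_RGB2HSV)
o=np.array([466.35,343.9]);t=.2056;u=np.array([np.cos(t),np.sin(t)]);v=np.array([-u[1],u[0]]);b=np.array([.9,1.5])
h=((hsv[...,1]>148)&(hsv[...,2]>70)&(hsv[...,2]<170)&(hsv[...,0]<17)).astype(np.uint8)
k=((hsv[...,2]<40)&(hsv[...,1]<120)).astype(np.uint8); k[255:]=0
bl=((hsv[...,1]<70)&(hsv[...,2]>165)).astype(np.uint8)
for n,M,z in (("wood",h,14),("dark",k,14),("bright",bl,12)):
    cs,_=cv2.findContours(M,cv2.RETR_EXTERNAL,cv2.CHAIN_APPROX_NONE)
    for c in sorted(cs,key=cv2.contourArea)[-3:]:
        if cv2.contourArea(c)<200: continue
        mm=np.zeros(k.shape,np.uint8); cv2.drawContours(mm,[c],-1,1,-1); a=axis(mm,C,z);d=a[0][:2]-b-o; print(n,cv2.boundingRect(c),a,"in tray",(d@u).round(1),(d@v).round(1))
# side view checks
S=cam("side"); save(S,"side1"); hs=cv2.cvtColor(S[0],cv2.COLOR_RGB2HSV)
for n,P in (("knobtop",(621,188,127)),("knob mid",(621,188,115)),("flange",(621,188,102)),("sleeve top",(541,-16,60)),("shaft top",(541,-16,76))): print(n,proj(S,P).round(1))
p=proj(S,(621,188,110)).astype(int); print("col rows from",p[1]-30)
print([tuple(int(x) for x in hs[r,p[0]]) for r in range(p[1]-16,p[1]+16,2)])
E
```

```text
[384.45371342 223.43266763 194.92721636] [3.14153484e+00 3.25565679e-04 2.05485301e-01]
wood (94, 12, 35, 149) (array([432.5, 366.8, 109.9,  13.7,  12. ]), array([111.,  86.])) in tray -29.6 28.0
dark (71, 0, 28, 174) (array([426.8, 386.6, 128.7,   3.5,  11.7]), array([85., 86.])) in tray -31.2 48.6
dark (170, 62, 26, 104) (array([424.8, 309.5,  79.7,  15.7,  11.5]), array([183., 113.])) in tray -48.9 -26.5
knobtop [314.4 124.4]
knob mid [314.1 127.7]
flange [313.8 131.2]
sleeve top [285.  189.2]
shaft top [285.2 185.1]
col rows from 99
[(16, 112, 169), (16, 109, 168), (16, 105, 168), (16, 106, 164), (16, 109, 164), (17, 70, 171), (30, 16, 175), (35, 14, 113), (38, 13, 81), (36, 13, 100), (37, 13, 171), (18, 32, 104), (14, 173, 59), (14, 188, 57), (13, 203, 73), (13, 205, 77)]
```

Brush and knife both measure within 2 mm of their slot centres and aligned. Last numeric check: the stack profile, and what changed between the first and current side and scene views.

```bash
python3 - <<'E'
from h import *
for n in ("side","scene"):
    C=cam(n); a=cv2.imread(f"pics/{n}0.png")[:,:,::-1]; d=(np.abs(C[0].astype(int)-a).max(2)>40).astype(np.uint8)
    d=cv2.dilate(d,np.ones((3,3),np.uint8)); k,l,st,ce=cv2.connectedComponentsWithStats(d)
    print(n,[(tuple(int(v) for v in t),ray(C,c,10)[:2].astype(int).tolist()) for t,c in zip(st[1:],ce[1:]) if t[4]>25])
    if n=="side":
        for z in (22,33,44,60,76): print(z,proj(C,(541,-16,z)).round(1))
        hs=cv2.cvtColor(C[0],cv2.COLOR_RGB2HSV)
        for r in range(180,214): print(r,[int(v) for v in hs[r,270:301:1,2]])
E
```

```text
side [((211, 0, 34, 18, 453), [248, 1161]), ((51, 6, 11, 38, 149), [-454, 965]), ((175, 7, 14, 19, 185), [64, 1090]), ((195, 8, 9, 7, 54), [130, 1133]), ((0, 18, 38, 115, 1608), [-448, 497]), ((215, 21, 7, 15, 90), [233, 979]), ((214, 38, 33, 69, 1158), [325, 690]), ((53, 45, 27, 23, 362), [-321, 715]), ((36, 86, 82, 69, 3300), [-149, 319]), ((239, 114, 34, 9, 212), [433, 363]), ((307, 123, 14, 14, 147), [630, 308]), ((240, 124, 25, 9, 187), [426, 310]), ((223, 157, 41, 9, 291), [401, 148]), ((275, 188, 21, 20, 310), [541, -2]), ((331, 195, 14, 18, 190), [690, -16]), ((240, 229, 14, 14, 160), [443, -143]), ((309, 234, 22, 19, 342), [636, -159]), ((276, 263, 12, 13, 129), [538, -245]), ((206, 321, 77, 22, 816), [463, -419])]
22 [284.7 198.7]
33 [284.8 196. ]
44 [284.9 193.2]
60 [285.  189.2]
76 [285.2 185.1]
180 [167, 168, 166, 163, 159, 156, 156, 159, 159, 157, 157, 161, 165, 168, 170, 171, 171, 172, 175, 177, 180, 185, 187, 188, 188, 188, 186, 185, 186, 187, 187]
181 [166, 167, 165, 163, 159, 157, 156, 159, 160, 157, 157, 161, 165, 168, 170, 171, 171, 173, 176, 178, 181, 185, 187, 1
[... 5068 characters left out ...]
(501, 2, 8, 8, 48), [-2942, 925]), ((360, 8, 20, 48, 471), [-1681, -124]), ((523, 23, 37, 28, 563), [-2109, 1127]), ((318, 62, 43, 39, 929), [-722, -180]), ((367, 69, 12, 15, 100), [-812, 14]), ((508, 82, 52, 63, 1208), [-593, 824]), ((332, 93, 19, 15, 153), [-441, -87]), ((545, 148, 6, 8, 33), [-252, 816]), ((192, 176, 18, 34, 275), [475, -410]), ((272, 201, 12, 11, 105), [450, -134]), ((360, 204, 9, 28, 177), [410, 154]), ((234, 212, 9, 10, 81), [542, -240]), ((295, 218, 19, 18, 244), [524, -19]), ((407, 221, 10, 19, 136), [425, 308]), ((424, 222, 13, 28, 188), [432, 364]), ((363, 234, 15, 15, 173), [518, 190]), ((243, 236, 20, 16, 264), [644, -149]), ((279, 251, 14, 19, 192), [675, -33])]
```

The only things that changed are the parts I moved. The stack shows its three tiers in place, and the arm touches nothing. Handing in.

```bash
python3 -c "
from rig import *
print(sign_off())"
```

```text
the job is handed in; nothing more can be done
None
```

I loaded both baskets on the bench (wide, then narrow; the middle one was absent) and the sleeve, stoppered the flask, laid the brush and knife in their slots with nothing else moved in the camera views, and handed the job in at about 48 s of the 210 s allowed.

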